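# Change over the battery packs on the radio room's charger

## Task

Slide the charger's cover fully back, lay every charged pack (green lamps) flat in the blue ready tray, and set each flat pack (orange lamps) down centred and square on a charging plate of its own, no edge overhanging. Then slide the cover fully shut, and after that switch the charger on with its red switch. Leave everything else on the desk where it is.

Things in the scene. Friction and masses are not known exactly. Their poses are not given: they have to be found in the camera images.
- charger: grey charger fixed on the desk, 280 x 325 mm. Origin on the desk under the centre of its bay; x runs from its front (robot side) to its rear, y left, z up. The bay is open on top, inner 130 (x) x 262 (y) mm: floor 8 mm, front wall 80 mm high, side walls with rails 44 mm, behind it a deck 40 mm high (x 65 to 209) that the cover slides over; on its right (y -137 to -187) a black wing 40 mm high.
- cover (a joint): the bay's clear, black-framed sliding hood (a top with sides and back, no front): 0 = fully shut, 0.135 (m) = fully back, the bay clear. It slides along the charger's +x on the side rails with about 1.5 N of friction and stays where it is left; top plate from 83 to 88 mm above the desk.
- cover_handle (a point): centre of the cover's handle: an aluminium bar 110 mm long (along the charger's y), 14 mm thick (x), 14 mm high, on a foot near each end; centre 110 mm above the desk, 22 mm above the cover's top. Shut, it is 42 mm in front of the bay's centre and 29 mm behind the cover's front edge; it travels with the cover.
- switch (a joint): the red paddle switch on the charger's wing: 0 = off (leans 0.45 rad to the front, towards the robot), 0.9 rad = fully on (leans as much to the rear); 2 N at its tip moves it and it stays where it is left. Its axle lies along the charger's y, 43 mm above the desk, at x 100, y -165 mm in the charger's frame; paddle 40 mm long, 20 mm wide, 9 mm thick.
- switch_tip (a point): the free end of the switch paddle, on its centre line
- plate1 (a point): centre of the top of charging plate 1 (left), with the charger's axes: a black rubber platform with a blue outline, 112 (x) x 78 (y) mm, its top 18 mm above the desk and 10 mm above the bay floor; plates are 86 mm apart
- plate2 (a point): centre of the top of charging plate 2 (middle), with the charger's axes: a black rubber platform with a blue outline, 112 (x) x 78 (y) mm, its top 18 mm above the desk and 10 mm above the bay floor; plates are 86 mm apart
- plate3 (a point): centre of the top of charging plate 3 (right), with the charger's axes: a black rubber platform with a blue outline, 112 (x) x 78 (y) mm, its top 18 mm above the desk and 10 mm above the bay floor; plates are 86 mm apart
- charged1: charged battery pack: grey block 90 x 56 x 30 mm, 0.25 to 0.4 kg, with a solid black grip on the middle of its top, 60 mm long (x), 18 mm wide (y), 24 mm high, so 54 mm over all; origin: centre of its underside, x along its length, z up; either way round is the same. Green lamp bars on its top. At the start on a charging plate in the bay, or absent (None).
- charged2: charged battery pack: grey block 90 x 56 x 30 mm, 0.25 to 0.4 kg, with a solid black grip on the middle of its top, 60 mm long (x), 18 mm wide (y), 24 mm high, so 54 mm over all; origin: centre of its underside, x along its length, z up; either way round is the same. Green lamp bars on its top. At the start on a charging plate in the bay, or absent (None).
- charged3: charged battery pack: grey block 90 x 56 x 30 mm, 0.25 to 0.4 kg, with a solid black grip on the middle of its top, 60 mm long (x), 18 mm wide (y), 24 mm high, so 54 mm over all; origin: centre of its underside, x along its length, z up; either way round is the same. Green lamp bars on its top. At the start on a charging plate in the bay, or absent (None).
- flat1: flat (empty) battery pack: grey block 90 x 56 x 30 mm, 0.25 to 0.4 kg, with a solid black grip on the middle of its top, 60 mm long (x), 18 mm wide (y), 24 mm high, so 54 mm over all; origin: centre of its underside, x along its length, z up; either way round is the same. Orange lamp bars on its top. At the start on the desk to the robot's left, or absent (None).
- flat2: flat (empty) battery pack: grey block 90 x 56 x 30 mm, 0.25 to 0.4 kg, with a solid black grip on the middle of its top, 60 mm long (x), 18 mm wide (y), 24 mm high, so 54 mm over all; origin: centre of its underside, x along its length, z up; either way round is the same. Orange lamp bars on its top. At the start on the desk to the robot's left, or absent (None).
- flat3: flat (empty) battery pack: grey block 90 x 56 x 30 mm, 0.25 to 0.4 kg, with a solid black grip on the middle of its top, 60 mm long (x), 18 mm wide (y), 24 mm high, so 54 mm over all; origin: centre of its underside, x along its length, z up; either way round is the same. Orange lamp bars on its top. At the start on the desk to the robot's left, or absent (None).
- ready_tray: blue open tray fixed to the desk, 240 (x) x 140 (y) mm outside, 30 mm high, walls and floor 5 mm; origin at the centre of its underside
- handheld: a pocket transceiver lying on its back among the flat packs, black, no grip on top, 90 x 54 x 30 mm; not part of the job, leave it where it is. Origin on its underside.
- mug: a blue mug, 85 mm tall; not part of the job, leave it where it is. Origin on its underside.
- mouse: a black computer mouse, 100 x 60 x 24 mm; not part of the job, leave it where it is. Origin on its underside.
- fist_mic: a black hand microphone, 85 x 55 x 26 mm; not part of the job, leave it where it is. Origin on its underside.
- screwdriver: a screwdriver, 180 mm long, lying flat; not part of the job, leave it where it is. Origin on its underside.
- tape_roll: a yellow roll of tape lying flat, 90 mm across, 25 mm high; not part of the job, leave it where it is. Origin on its underside.
- bottle: a clear water bottle with a blue cap, 62 mm across, 180 mm tall; not part of the job, leave it where it is. Origin on its underside.
- morse_key: a brass morse key on a dark wooden base, 120 x 75 x 46 mm; not part of the job, leave it where it is. Origin on its underside.
There are look-alikes about, which are no part of the job. What is shaped like the flat1 but pink or turquoise is not meant.

How it is judged:
By the outcome, as a careful person would: the job done as asked, in the order asked, and still so for the second after the job is handed in, with the robot touching nothing.
Of flat1, flat2, flat3 only 2 to 3 are there at a start; the rules pass over those that are not, and their reading is None.
Of charged1, charged2, charged3 only 1 to 2 are there at a start; the rules pass over those that are not, and their reading is None.
At some moment in a run one of flat1, flat2, flat3, charged1, charged2, charged3 may be knocked a few centimetres aside while the robot is not near it.
It also fails if it takes over 210 s, if anything falls off the work surface, if the arm or the gripper's body presses on something with over 40 N, if the wrist force passes 120 N, or if a joint passes its speed limit or range.

## Robot

A 7-joint arm with a two-finger parallel gripper is mounted at the origin on the work surface. World frame = base frame: x ahead of the robot, y to its left, z up, the work surface at z = 0. Lengths are in m, angles in rad, forces in N, time in s.
With the tool pointing down it reaches from about 0.4 to 0.9 m from the base axis. Payload 5.6 kg.
Tool frame: the origin (TCP) lies on the centre line of the jaws, within the pads' length; the fingertips stand 19 mm ahead of it and the grasp point (between the pads) is the TCP (ctrl.nose_length is the distance from the TCP to the fingertips, in m); z points along the fingers, x is the direction in which the jaws open and shut, and the axes are right-handed (so a half turn about z gives the same grasp; the last joint's range is limited). The gripper opens to 92 mm and grips with 3 to 60 N. Pads are 20 mm wide; open, the fingers measure 128 mm over their backs; the gripper's body (75 mm by 189 mm) begins 69 mm behind the grasp point.
Start: joints at [-1.184, 0.468, -0.012, 1.603, 0.006, 1.071, -0.056], TCP at [0.271, 0.591, 0.234] pointing down, gripper open.
Joint ranges: [-2.53, 2.53], [-0.31, 2.02], [-1.57, 1.55], [0.28, 2.44], [-1.29, 4.43], [0.15, 1.84], [-2.92, 2.92]. Speed limits (rad/s): [2.57, 2.57, 3.14, 3.14, 3.14, 3.14, 3.14].

## Interface

Orientations are given as a rotation vector (axis times angle).
In Python, from rig import ctrl gives the robot as it stands. The module is installed in compiled form; this text tells all that it offers.
- The arm moves only by the tool servo_tool, never from a script. Its arguments are lists of equal length, an entry for each row: "claw": the closure in counts, from 0 (fully open) to 255 (shut); "offset": the shift along the tool's x, y, z in mm, a list of three; "twist": the turn about the tool's z in degrees. In form: {"claw": [claw, ...], "offset": [[x, y, z], ...], "twist": [twist, ...]}. A call has 1 to 12 rows; each row shifts and turns the pose as measured when the row begins, along the tool's axes as they then stand; what a row does not reach is not made up. A row lasts 1/8 s, in which the tool goes at most 62.5 mm and 10.7 degrees, less where a joint would pass 70% of its speed; a pose out of reach is approached as far as the arm can. A call is refused whole if a number of a shift passes 62.5 or a number of a turn 10.7, either way. A call with a gripper value outside its range is refused whole. The fingers move at their own pace and stop on an object; "force" is the grip in N (left out, the last holds). Time passes only in rows, so rows that do not move let the fingers close. It gives the time, the measured TCP pose, the force and the opening at its end, in the units of the state.
- ctrl.get_state(): the state, without advancing time (a new reading comes with each control period).
- ctrl.snapshot(name): name is "side" or "top" or "wrist"; returns a dict with "color" (420x560x3 uint8, red, green, blue), "camera_matrix" (3x3 intrinsics, pixels), "R" (3x3) and "t" (3): a world point X has camera coordinates R X + t. Camera axes: x right, y down, z forward; pixel columns grow to the right and rows downward; lengths in m; the calibration is good to about 2 mm. A picture is of the moment at which its call begins. There is no depth.
- ctrl.sign_off(): hands the job in, once; it reports no verdict.
The state is a dict: "time": time; "joints": joint angles; "joint_vel": joint speeds; "joint_torque": joint torques, N m; "ee_pos": TCP position; "orientation": TCP orientation; "ft_force": force on the tool from outside, world axes, zero at the start; "moment": the same for the moment, N m; "finger_gap": finger opening in m.
Only numpy, scipy, OpenCV 4.12 (cv2) and the standard library are available. Lean on these libraries where they do the work, as an engineer would, in place of code of your own. Each camera call takes 0.05 s, during which the arm holds its last target.

## Working session

There is one attempt and no reset: what is moved stays moved. The work goes in short steps, Python scripts to look and compute and a tool call to move; the robot and the scene stay as the last step left them, time stands still between calls to the robot, and variables do not carry over. Pictures are saved under pics/ and viewed, and the job is handed in when it is done.

Besides the shell and the picture viewer there is one more tool, called after "Request:" in YAML: its name, and indented under it one key for each argument. servo_tool: Moves the arm, as the interface text tells. Its arguments: {"type":"object","properties":{"claw":{"type":"array"},"offset":{"type":"array"},"twist":{"type":"array"},"force":{"type":"number"}},"required":["claw","offset","twist"]}

```bash
mkdir -p pics; ls; cat > h.py <<'E'
import numpy as np,cv2
from rig import ctrl
from scipy.spatial.transform import Rotation as Rn
def snap(n,f=None):
    s=ctrl.snapshot(n)
    if f: cv2.imwrite('pics/'+f,s['color'][:,:,::-1])
    return s
def ray(s,u,v,z):
    K=np.array(s['camera_matrix']);R=np.array(s['R']);t=np.array(s['t'])
    d=R.T@np.linalg.solve(K,[u,v,1.]);c=-R.T@t
    return c+d*(z-c[2])/d[2]
def proj(s,X):
    K=np.array(s['camera_matrix']);p=K@(np.array(s['R'])@np.array(X)+np.array(s['t']));return p[:2]/p[2]
E
python3 - <<'E'
from h import *
np.set_printoptions(precision=4,suppress=True)
for n in ['top','side','wrist']:
    s=snap(n,n+'0.png'); print(n,s['camera_matrix'],s['R'],s['t'])
print(ctrl.get_state())
E
```

```text
pics
top [[385.0832   0.     277.2421]
 [  0.     385.0832 218.5679]
 [  0.       0.       1.    ]] [[-0.0134 -0.9999 -0.0007]
 [-0.9804  0.0133 -0.1966]
 [ 0.1966 -0.0019 -0.9805]] [-0.0196  0.4709  1.2984]
side [[417.5799   0.     285.3007]
 [  0.     417.5799 206.1915]
 [  0.       0.       1.    ]] [[ 0.7703 -0.6377  0.0047]
 [-0.4604 -0.5612 -0.6879]
 [ 0.4413  0.5277 -0.7258]] [-0.3788  0.2526  1.2807]
wrist [[307.2049   0.     284.6357]
 [  0.     307.2049 208.8733]
 [  0.       0.       1.    ]] [[ 0.4161  0.9093 -0.0017]
 [ 0.8763 -0.4005  0.2678]
 [ 0.2428 -0.1129 -0.9635]] [-0.6506 -0.0312  0.3923]
{'time': 0.15, 'joints': array([-1.184 ,  0.4682, -0.0116,  1.6034,  0.0059,  1.0714, -0.0563]), 'joint_vel': array([ 0.0004, -0.0039,  0.001 , -0.0032,  0.0001,  0.0018,  0.0004]), 'joint_torque': array([  0.0007, -52.0946,  -0.012 , -24.3972,  -0.0565,   0.0154,
         0.0001]), 'ee_pos': array([0.2707, 0.5905, 0.2328]), 'orientation': array([ 2.6435,  1.6961, -0.0018]), 'ft_force': array([-0.2912,  0.1247, -0.4913]), 'moment': array([-0.0038,  0.0068, -0.0274]), 'finger_gap': 0.09216624196345997}
```

View pics/top0.png

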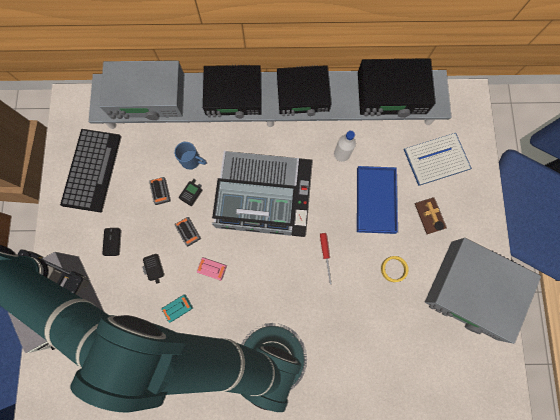

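View pics/side0.png

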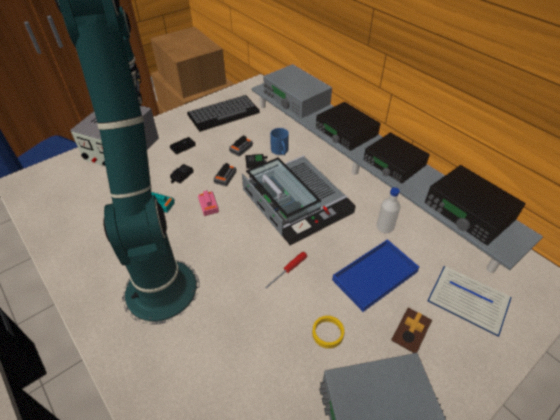

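View pics/wrist0.png

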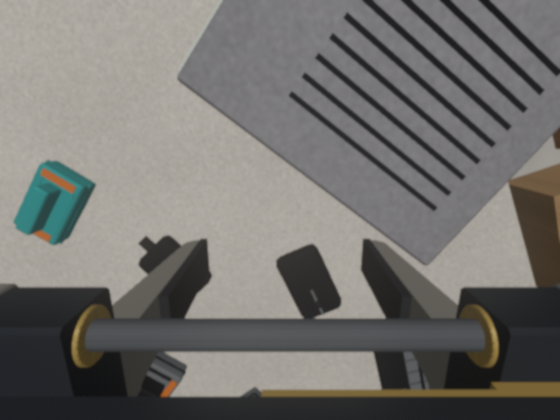

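```bash
python3 - <<'E'
import cv2
im=cv2.imread('pics/top0.png')
cv2.imwrite('pics/c1.png',cv2.resize(im[140:250,200:330],None,fx=6,fy=5.4,interpolation=cv2.INTER_CUBIC)[:600])
cv2.imwrite('pics/c2.png',cv2.resize(im[165:325,90:240],None,fx=3.7,fy=3.7,interpolation=cv2.INTER_CUBIC))
E
```

```text
(no output)
```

View pics/c1.png

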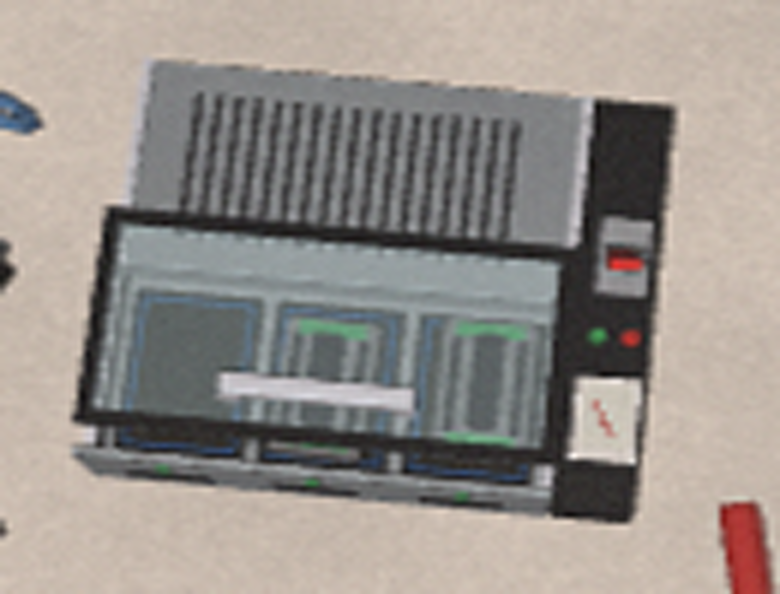

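View pics/c2.png

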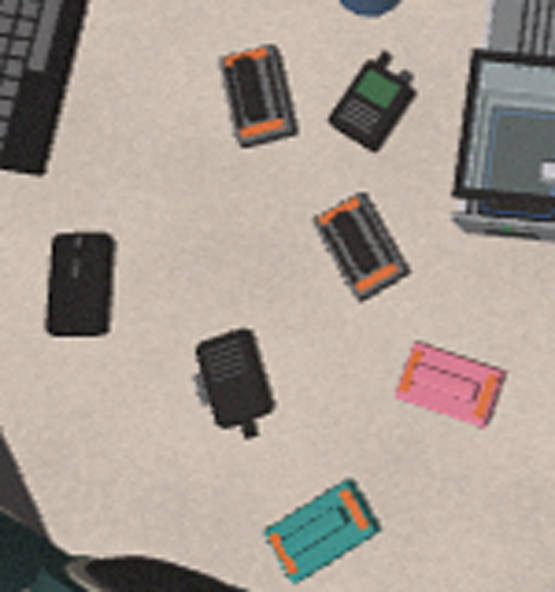

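```bash
python3 - <<'E'
from h import *
s=snap('top')
f=lambda x,y:(200+(x+.5)/6-.5,140+(y+.5)/5.4-.5)
for n,p,z in [('RL',(140,62),.04),('RR',(675,105),.04),('FR',(630,520),.04),('hl',(219,383),.117),('hr',(414,400),.117),('sw',(625,265),.083)]:
    u=f(*p); print(n,u,ray(s,*u,z).round(4))
g=lambda x,y:(90+(x+.5)/3.7-.5,165+(y+.5)/3.7-.5)
for n,pts in [('A',[(245,58),(265,127)]),('B',[(340,210),(377,278)])]:
    q=[ray(s,*g(*p),.03) for p in pts]; print(n,q,(q[0]+q[1])/2)
for u in [(357,167),(396,168),(397,232),(357,233)]: print('tray',ray(s,*u,.03).round(4))
E
```

```text
RL (222.91666666666666, 151.07407407407408) [0.7252 0.1683 0.04  ]
RR (312.0833333333333, 159.03703703703704) [ 0.6902 -0.1552  0.04  ]
FR (304.5833333333333, 235.88888888888889) [ 0.4092 -0.1203  0.04  ]
hl (236.08333333333334, 210.51851851851853) [0.4857 0.1105 0.117 ]
hr (268.5833333333333, 213.66666666666666) [0.4735 0.0026 0.117 ]
sw (303.75, 188.66666666666666) [ 0.5673 -0.1188  0.083 ]
A [array([0.6207992 , 0.41026633, 0.03      ]), array([0.55111164, 0.38757464, 0.03      ])] [0.58595542 0.39892048 0.03      ]
B [array([0.46841605, 0.31221621, 0.03      ]), array([0.40240752, 0.27490009, 0.03      ])] [0.43541179 0.29355815 0.03      ]
tray [ 0.6612 -0.3185  0.03  ]
tray [ 0.6554 -0.4599  0.03  ]
tray [ 0.4202 -0.4459  0.03  ]
tray [ 0.4185 -0.3053  0.03  ]
```

Request:
servo_tool:
  claw: [116, 116, 116, 116, 116, 116, 116, 116, 116, 116, 116, 116]
  offset:
    - [-20, 20, 0]
    - [-36, 37, 0]
    - [-36, 37, 0]
    - [-36, 37, 0]
    - [-36, 37, 0]
    - [-36, 37, 0]
    - [-36, 37, 0]
    - [-36, 37, 0]
    - [-36, 37, 0]
    - [-36, 37, 0]
    - [-36, 37, 0]
    - [-20, 20, 0]
  twist: [0, 0, 0, 0, 0, 0, 0, 0, 0, 0, 0, 0]

```text
time: 1.7
ee_pos: [0.4822, 0.0416, 0.2323]
orientation: [2.639, 1.703, 0.002]
ft_force: [0.0, -0.4, -0.7]
finger_gap: 0.0501
```

Request:
servo_tool:
  claw: [116, 116, 116, 116, 116, 116, 116, 116]
  offset:
    - [0, 0, 0]
    - [0, 0, 0]
    - [0, 0, 0]
    - [0, 0, 0]
    - [0, 0, 0]
    - [0, 0, 0]
    - [0, 0, 0]
    - [0, 0, 0]
  twist: [10, 10, 10, 10, 10, 10, 10, 0]

```text
time: 2.7
ee_pos: [0.4821, 0.0377, 0.2321]
orientation: [3.136, -0.19, 0.001]
ft_force: [-0.8, 0.5, 0.3]
finger_gap: 0.05
```

```bash
cat >> h.py <<'E'
def tool():
    st=ctrl.get_state();R=Rn.from_rotvec(st['orientation']).as_matrix();return st,R
def go(p,yaw=None):
    "print tool-frame mm shift to world p, twist in deg to yaw (deg) mod 180"
    st,R=tool();d=R.T@(np.array(p)-st['ee_pos'])*1000
    cy=np.degrees(np.arctan2(R[1,0],R[0,0]))
    print('t',st['time'],'pos',st['ee_pos'].round(4),'yaw',cy.round(2),'tilt',R[:,2].round(3),'shift',d.round(1),'gap',st['finger_gap'].__round__(4),'F',st['ft_force'].round(1))
    if yaw is not None: print('twist',round(((cy-yaw)+90)%180-90,2),'J7',st['joints'][6])
E
python3 - <<'E'
from h import *
snap('wrist','w1.png');snap('top','t1.png')
go([.478,.0566,.11],-6.5)
E
```

```text
t 2.8 pos [0.4821 0.0377 0.2321] yaw -6.84 tilt [ 0. -0. -1.] shift [ -6.3 -18.3 122.1] gap 0.0502 F [ 0.2  0.5 -0.2]
twist -0.34 J7 -0.16047890172562068
```

View pics/w1.png

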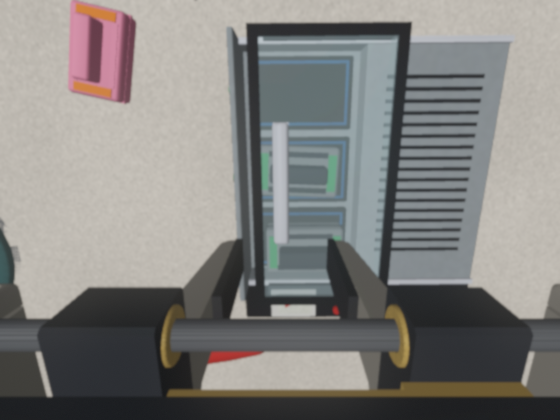

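View pics/t1.png

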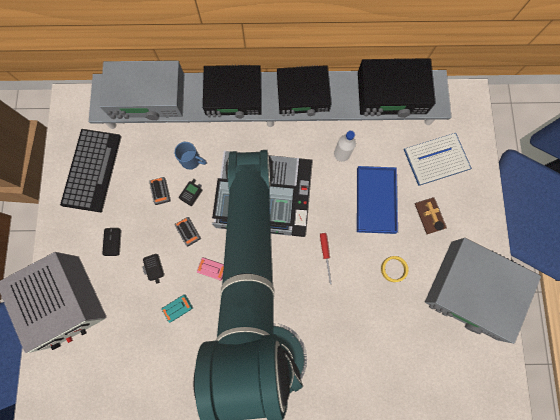

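Wrist view: handle bar spans (280,122)–(281,243); the charger is nearly square to the tool. Top view: only two grey/orange packs (160,190), (187,231); pink, turquoise, handheld, mic, mouse are excluded.

```bash
python3 - <<'E'
from h import *
s=snap('wrist')
a,b=ray(s,280,122,.117),ray(s,281,243,.117); m=(a+b)/2
print(a,b,m,np.linalg.norm(a-b),np.degrees(np.arctan2(-(a-b)[0],(a-b)[1])))
# cover frame corners z .088
for p in [(248,26),(409,25)]: print('cover',ray(s,*p,.088))
for p in [(509,40),(470,284)]: print('deck',ray(s,*p,.04))
go([m[0],m[1],.110],-6.5)
E
```

```text
[0.48798886 0.11552605 0.117     ] [0.47561723 0.00763047 0.117     ] [0.48180304 0.06157826 0.117     ] 0.10860254714043936 -6.541139232133966
cover [0.47000772 0.19777228 0.088     ]
cover [0.60746113 0.18216433 0.088     ]
deck [0.72638113 0.1677017  0.04      ]
deck [ 0.69880553 -0.10541031  0.04      ]
t 2.85 pos [0.4821 0.0376 0.2321] yaw -6.87 tilt [ 0. -0. -1.] shift [ -3.2 -23.7 122.1] gap 0.0503 F [-0.1 -1.1 -0.3]
twist -0.37 J7 -0.1609196597732244
```

Request:
servo_tool:
  claw: [116, 116, 116, 116, 116, 116, 116, 116]
  offset:
    - [-4, -23, 0]
    - [0, 0, 20]
    - [0, 0, 35]
    - [0, 0, 35]
    - [0, 0, 20]
    - [0, 0, 12]
    - [0, 0, 0]
    - [0, 0, 0]
  twist: [0, 0, 0, 0, 0, 0, 0, 0]

```text
time: 3.85
ee_pos: [0.4831, 0.0623, 0.1082]
orientation: [-3.135, 0.166, -0.007]
ft_force: [-0.4, -0.0, 0.2]
finger_gap: 0.0502
```

```bash
python3 - <<'E'
from h import *
go([.481,.0600,.11],-6.5)
snap('wrist','w2.png')
E
```

```text
t 3.85 pos [0.4831 0.0623 0.1082] yaw -6.08 tilt [ 0.005  0.002 -1.   ] shift [-1.9  2.5 -1.8] gap 0.0502 F [-0.4 -0.   0.2]
twist 0.42 J7 -0.07873061436980623
```

View pics/w2.png

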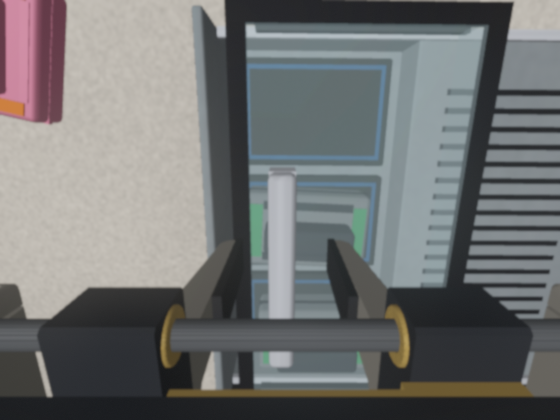

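The handle (column ~282) lies between the jaws. Gripping it.

Request:
servo_tool:
  claw: [255, 255, 255, 255, 255, 255]
  offset:
    - [0, 0, 0]
    - [0, 0, 0]
    - [0, 0, 0]
    - [0, 0, 0]
    - [0, 0, 0]
    - [0, 0, 0]
  twist: [0, 0, 0, 0, 0, 0]
  force: 15

```text
time: 4.65
ee_pos: [0.4837, 0.0627, 0.1098]
orientation: [-3.133, 0.167, -0.011]
ft_force: [-0.7, 1.0, 0.9]
finger_gap: 0.014
```

```bash
python3 - <<'E'
from h import *
go([.481,.0600,.11],-6.5)
E
```

```text
t 4.65 pos [0.4837 0.0627 0.1098] yaw -6.09 tilt [ 0.007  0.004 -1.   ] shift [-2.4  3.  -0.2] gap 0.014 F [-0.7  1.   0.9]
twist 0.41 J7 -0.0792718769736631
```

Request:
servo_tool:
  claw: [255, 255, 255, 255, 255, 255, 255, 255, 255, 255]
  offset:
    - [6, 0, 0]
    - [12, 0, 0]
    - [14, 0, 0]
    - [14, 0, 0]
    - [14, 0, 0]
    - [14, 0, 0]
    - [14, 0, 0]
    - [12, 0, 0]
    - [6, 0, 0]
    - [0, 0, 0]
  twist: [0, 0, 0, 0, 0, 0, 0, 0, 0, 0]

```text
time: 5.9
ee_pos: [0.5971, 0.0497, 0.1099]
orientation: [-3.134, 0.168, -0.01]
ft_force: [-0.5, -0.8, -0.2]
finger_gap: 0.0136
```

```bash
python3 - <<'E'
from h import *
go([.600,.0490,.11],-6.5)
E
```

```text
t 5.9 pos [0.5971 0.0497 0.1099] yaw -6.13 tilt [ 0.006  0.003 -1.   ] shift [ 3.   0.4 -0.1] gap 0.0136 F [-0.5 -0.8 -0.2]
twist 0.37 J7 -0.00856614424507465
```

Request:
servo_tool:
  claw: [255, 255, 255, 255]
  offset:
    - [4, 0, 0]
    - [4, 0, 0]
    - [4, 0, 0]
    - [2, 0, 0]
  twist: [0, 0, 0, 0]

```text
time: 6.4
ee_pos: [0.5971, 0.0497, 0.1097]
orientation: [-3.132, 0.164, 0.039]
ft_force: [-3.5, -0.3, 3.3]
finger_gap: 0.014
```

Request:
servo_tool:
  claw: [116, 116, 116, 116, 116, 116, 116, 116, 116]
  offset:
    - [0, 0, 0]
    - [0, 0, 0]
    - [0, 0, -20]
    - [0, 0, -40]
    - [0, 0, -40]
    - [-40, 0, -20]
    - [-40, 0, 0]
    - [-30, 0, 0]
    - [0, 0, 0]
  twist: [0, 0, 0, 0, 0, 0, 0, 0, 0]

```text
time: 7.52
ee_pos: [0.4921, 0.0609, 0.2447]
orientation: [-3.128, 0.163, 0.016]
ft_force: [0.7, -0.6, 0.3]
finger_gap: 0.0499
```

```bash
python3 - <<'E'
from h import *
go([.500,.0490,.11],-6.5)
snap('wrist','w3.png');snap('side','s3.png')
E
```

```text
t 7.525 pos [0.4921 0.0609 0.2447] yaw -5.98 tilt [-0.009  0.01  -1.   ] shift [ 10.5  12.2 134.5] gap 0.0499 F [ 0.7 -0.6  0.3]
twist 0.52 J7 -0.17874618627757863
```

View pics/w3.png

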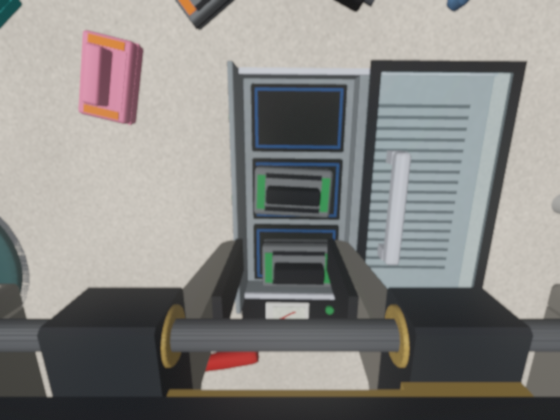

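View pics/s3.png

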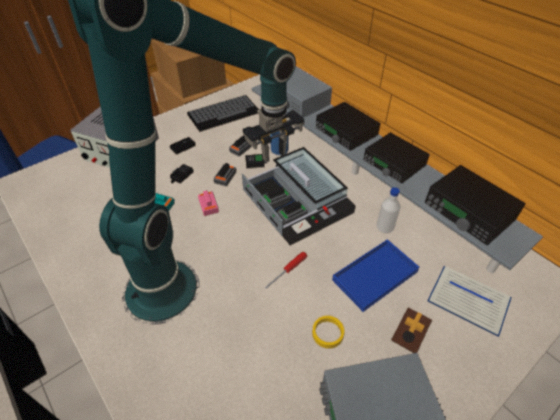

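```bash
cat >> h.py <<'E'
def packs(s,kind,z,amin=30):
    "lamp bars by colour -> list of (center px, world at z)"
    hsv=cv2.cvtColor(s['color'],cv2.COLOR_RGB2HSV)
    lo,hi=((45,90,60),(80,255,255)) if kind=='g' else ((5,150,120),(18,255,255))
    m=cv2.inRange(hsv,np.array(lo),np.array(hi))
    n,l,st,c=cv2.connectedComponentsWithStats(m)
    out=[]
    for i in range(1,n):
        if st[i,4]>=amin: out.append((c[i].round(1),st[i,4],ray(s,*c[i],z).round(4)))
    return out
E
python3 - <<'E'
from h import *
s=snap('wrist')
for o in packs(s,'g',.048): print(o)
hsv=cv2.cvtColor(s['color'],cv2.COLOR_RGB2HSV)
m=cv2.inRange(hsv,np.array((105,120,50)),np.array((125,255,255)))
n,l,st,c=cv2.connectedComponentsWithStats(m)
for i in range(1,n):
    if st[i,4]>60:
        pts=np.argwhere(l==i)[:,::-1].astype(np.float32); r=cv2.minAreaRect(pts); bx=cv2.boxPoints(r)
        w=np.array([ray(s,*p,.018) for p in bx]); print(st[i],r,'\n',w.round(4),w.mean(0).round(4))
E
```

```text
(array([258.7, 191.4]), np.int32(251), array([0.463 , 0.0662, 0.048 ]))
(array([322.3, 194.7]), np.int32(283), array([0.5361, 0.0548, 0.048 ]))
(array([266.6, 266.9]), np.int32(203), array([ 0.4607, -0.0297,  0.048 ]))
(array([325.2, 270.2]), np.int32(161), array([ 0.5327, -0.0414,  0.048 ]))
(array([327.5, 309.6]), np.int32(72), array([ 0.5318, -0.0973,  0.048 ]))
[253  87  88  62 855] ((296.16375732421875, 117.493896484375), (87.38555145263672, 60.57180404663086), 1.0416266918182373) 
 [[0.4583 0.1157 0.018 ]
 [0.4686 0.1838 0.018 ]
 [0.5688 0.1715 0.018 ]
 [0.5636 0.1029 0.018 ]] [0.5148 0.1435 0.018 ]
[254 162  84  55 431] ((294.599853515625, 188.00401306152344), (83.13352966308594, 53.277400970458984), 2.290609836578369) 
 [[0.4474 0.0331 0.018 ]
 [0.4589 0.1002 0.018 ]
 [0.56   0.0856 0.018 ]
 [0.5532 0.0178 0.018 ]] [0.5049 0.0592 0.018 ]
[255 229  79  48 354] ((294.0, 252.5), (47.0, 78.0), 90.0) 
 [[ 0.4484  0.0112  0.018 ]
 [ 0.5494  0.0009  0.018 ]
 [ 0.5451 -0.0663  0.018 ]
 [ 0.4397 -0.0557  0.018 ]] [ 0.4957 -0.0275  0.018 ]
```

Request:
servo_tool:
  claw: [116, 116, 116, 116, 116, 116, 116, 116, 116, 116]
  offset:
    - [0, 0, 0]
    - [0, 0, 0]
    - [0, 0, 0]
    - [0, 0, 0]
    - [0, 0, 0]
    - [0, 0, 0]
    - [0, 0, 0]
    - [0, 0, 0]
    - [0, 0, 0]
    - [0, 0, 0]
  twist: [10.3, 10.3, 10.3, 10.3, 10.3, 10.3, 10.3, 10.3, 10.3, 0]

```text
time: 8.93
ee_pos: [0.5066, 0.0568, 0.2435]
orientation: [1.972, -2.439, -0.001]
ft_force: [0.9, -0.3, 0.4]
finger_gap: 0.0501
```

```bash
python3 - <<'E'
from h import *
go([.4995,.0605,.069],81.2)
s=snap('wrist','w4.png')
for o in packs(s,'g',.048): print(o)
E
```

```text
t 8.925 pos [0.5066 0.0568 0.2435] yaw -102.09 tilt [-0.005 -0.003 -1.   ] shift [ -2.8   7.  174.5] gap 0.0501 F [ 0.9 -0.3  0.4]
twist -3.29 J7 -1.7711281664667144
(array([417.2, 139.6]), np.int32(91), array([ 0.5326, -0.0984,  0.048 ]))
(array([363.1, 149.9]), np.int32(279), array([ 0.534 , -0.0381,  0.048 ]))
(array([ 81.5, 161.2]), np.int32(617), array([0.5878, 0.2734, 0.048 ]))
(array([280.9, 165.8]), np.int32(273), array([0.5359, 0.0554, 0.048 ]))
(array([364.3, 213.9]), np.int32(211), array([ 0.4597, -0.0289,  0.048 ]))
(array([285.1, 228.1]), np.int32(184), array([0.462 , 0.0663, 0.048 ]))
```

View pics/w4.png

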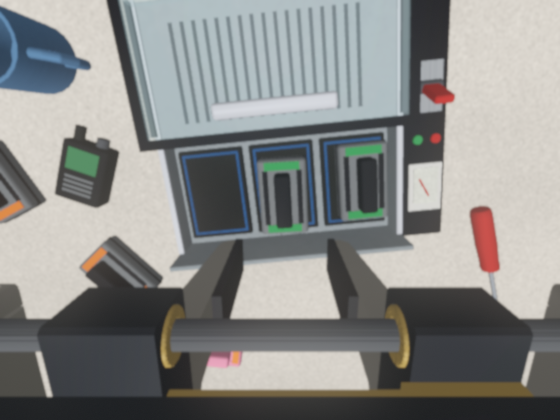

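Request:
servo_tool:
  claw: [116, 116, 116, 116, 116, 116]
  offset:
    - [-2, 9, 0]
    - [0, 0, 20]
    - [0, 0, 40]
    - [0, 0, 40]
    - [0, 0, 30]
    - [0, 0, 0]
  twist: [-3.7, 0, 0, 0, 0, 0]

```text
time: 9.72
ee_pos: [0.5018, 0.0604, 0.1107]
orientation: [2.079, -2.351, 0.004]
ft_force: [-0.6, 0.6, -0.3]
finger_gap: 0.0499
```

```bash
python3 - <<'E'
from h import *
go([.4985,.0608,.069],81.4)
s=snap('wrist','w5.png')
for o in packs(s,'g',.048): print(o)
E
```

```text
t 9.725 pos [0.5018 0.0604 0.1107] yaw -97.04 tilt [-0.001 -0.004 -1.   ] shift [-0.2  3.3 41.7] gap 0.0499 F [-0.6  0.6 -0.3]
twist 1.56 J7 -1.541689430506076
(array([504.4, 161.7]), np.int32(237), array([ 0.533 , -0.0971,  0.048 ]))
(array([419.8, 170.9]), np.int32(734), array([ 0.5337, -0.0383,  0.048 ]))
(array([287.6, 184.1]), np.int32(697), array([0.5358, 0.0553, 0.048 ]))
(array([400.1, 268.6]), np.int32(338), array([ 0.4597, -0.0228,  0.048 ]))
(array([265.8, 278.4]), np.int32(155), array([0.4641, 0.0808, 0.048 ]))
(array([303.2, 279.3]), np.int32(143), array([0.4597, 0.0522, 0.048 ]))
```

View pics/w5.png

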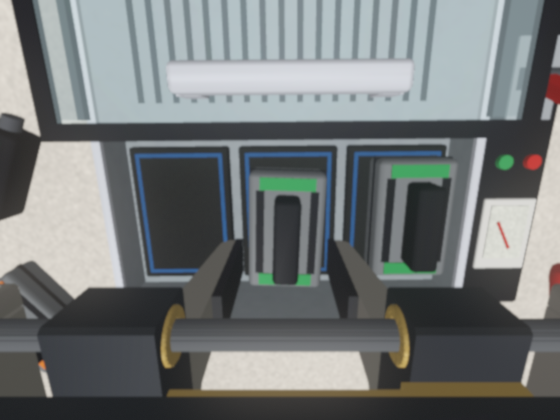

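Request:
servo_tool:
  claw: [116, 116, 116, 116, 255, 255, 255, 255, 255]
  offset:
    - [0, 3, 0]
    - [0, 0, 22]
    - [0, 0, 18]
    - [0, 0, 1]
    - [0, 0, 0]
    - [0, 0, 0]
    - [0, 0, 0]
    - [0, 0, 0]
    - [0, 0, 0]
  twist: [1, 0, 0, 0, 0, 0, 0, 0, 0]
  force: 30

```text
time: 10.9
ee_pos: [0.5049, 0.0616, 0.0762]
orientation: [-2.053, 2.363, -0.013]
ft_force: [0.6, 0.0, -2.5]
finger_gap: 0.0178
```

```bash
python3 - <<'E'
from h import *
go([.4985,.0608,.069],81.4)
E
```

```text
t 10.9 pos [0.5049 0.0616 0.0762] yaw -98.03 tilt [ 0.013  0.001 -1.   ] shift [1.7 6.3 7.1] gap 0.0178 F [ 0.6  0.  -2.5]
twist 0.57 J7 -1.505338355272384
```

Request:
servo_tool:
  claw: [116, 116, 116, 116, 255, 255, 255, 255]
  offset:
    - [0, 0, 0]
    - [0, 5, 0]
    - [0, 0, 6]
    - [0, 0, 0]
    - [0, 0, 0]
    - [0, 0, 0]
    - [0, 0, 0]
    - [0, 0, 0]
  twist: [0, 0, 0, 0, 0, 0, 0, 0]

```text
time: 11.9
ee_pos: [0.4998, 0.0627, 0.0699]
orientation: [-2.053, 2.363, -0.012]
ft_force: [-0.3, 0.1, -0.0]
finger_gap: 0.0179
```

```bash
python3 - <<'E'
from h import *
go([.4985,.0608,.069],81.4)
E
```

```text
t 11.9 pos [0.4998 0.0627 0.0699] yaw -98.02 tilt [ 0.014  0.001 -1.   ] shift [2.1 1.1 0.9] gap 0.0179 F [-0.3  0.1 -0. ]
twist 0.58 J7 -1.499780910027151
```

Request:
servo_tool:
  claw: [255, 255, 255, 255, 255, 255]
  offset:
    - [0, 0, -10]
    - [0, 0, -20]
    - [0, 0, -35]
    - [0, 0, -40]
    - [0, 0, -30]
    - [0, 0, 0]
  twist: [0, 0, 0, 0, 0, 0]

```text
time: 12.65
ee_pos: [0.4954, 0.0619, 0.2088]
orientation: [-2.055, 2.367, -0.008]
ft_force: [0.3, 0.8, -4.1]
finger_gap: 0.0177
```

Request:
servo_tool:
  claw: [255, 255, 255, 255, 255, 255, 255, 255, 255, 255, 255, 255]
  offset:
    - [15, -5, 0]
    - [35, -13, 0]
    - [42, -15, 0]
    - [42, -15, 0]
    - [42, -15, 0]
    - [42, -15, 0]
    - [42, -15, 0]
    - [42, -15, 0]
    - [42, -15, 0]
    - [42, -15, 0]
    - [30, -11, 0]
    - [15, -5, 0]
  twist: [0, 0, 0, 0, 0, 0, 0, 0, 0, 0, 0, 0]

```text
time: 14.15
ee_pos: [0.5733, -0.4102, 0.1841]
orientation: [2.04, -2.361, -0.031]
ft_force: [-0.8, 0.7, -3.5]
finger_gap: 0.0177
```

```bash
python3 - <<'E'
from h import *
go([.596,-.386,.078],83.5)
s=snap('wrist','w6.png');snap('top','t6.png')
E
```

```text
t 14.15 pos [ 0.5733 -0.4102  0.1841] yaw -98.35 tilt [-0.029  0.001 -1.   ] shift [-27.5 -22.  105.5] gap 0.0177 F [-0.8  0.7 -3.5]
twist -1.85 J7 -0.8116002230943441
```

View pics/w6.png

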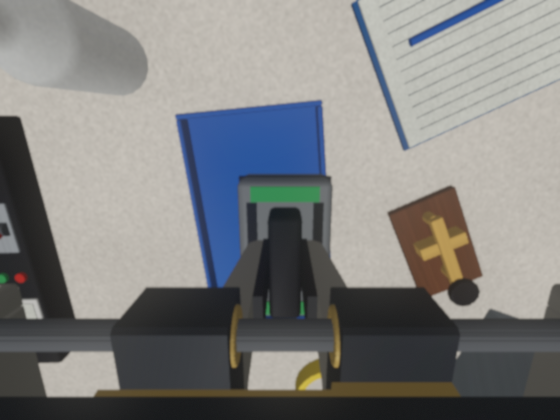

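View pics/t6.png

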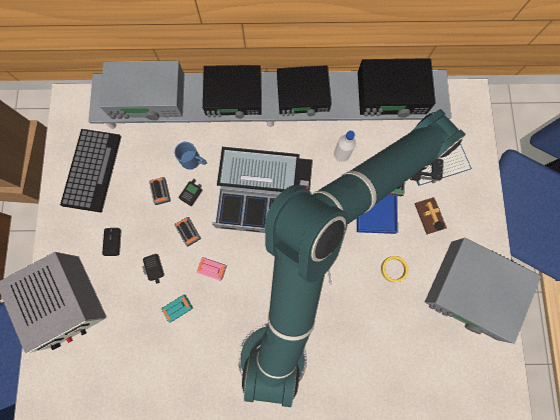

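Request:
servo_tool:
  claw: [255, 255, 255, 255]
  offset:
    - [-14, -11, 0]
    - [-14, -11, 0]
    - [0, 0, 0]
    - [0, 0, 0]
  twist: [0, 0, 0, 0]

```text
time: 14.75
ee_pos: [0.6031, -0.377, 0.1829]
orientation: [2.05, -2.356, -0.036]
ft_force: [0.1, -0.3, -3.3]
finger_gap: 0.0178
```

```bash
python3 - <<'E'
from h import *
go([.596,-.386,.078],83.5)
s=snap('wrist','w7.png')
hsv=cv2.cvtColor(s['color'],cv2.COLOR_RGB2HSV)
for p in [(180,116),(321,102)]: print(ray(s,*p,.03))
E
```

```text
t 14.75 pos [ 0.6031 -0.377   0.1829] yaw -97.96 tilt [-0.029  0.005 -1.   ] shift [ 10.    2.7 105. ] gap 0.0178 F [ 0.1 -0.3 -3.3]
twist -1.46 J7 -0.8658137313426589
[ 0.69433699 -0.28831834  0.03      ]
[ 0.68842647 -0.42153026  0.03      ]
```

View pics/w7.png

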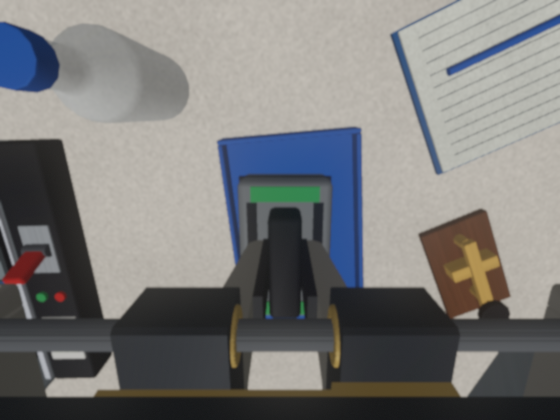

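Request:
servo_tool:
  claw: [255, 255, 255, 255, 255, 255, 255]
  offset:
    - [9, 8, 0]
    - [0, 0, 20]
    - [0, 0, 30]
    - [0, 0, 30]
    - [0, 0, 20]
    - [0, 0, 5]
    - [0, 0, 0]
  twist: [-1, 0, 0, 0, 0, 0, 0]

```text
time: 15.68
ee_pos: [0.5869, -0.3872, 0.0718]
orientation: [2.065, -2.342, -0.038]
ft_force: [0.5, 0.4, -3.6]
finger_gap: 0.0178
```

```bash
python3 - <<'E'
from h import *
go([.593,-.386,.058],83.5)
s=snap('wrist','w8.png');snap('side','s8.png')
E
```

```text
t 15.675 pos [ 0.5869 -0.3872  0.0718] yaw -97.19 tilt [-0.03   0.006 -1.   ] shift [-1.9 -6.4 13.6] gap 0.0178 F [ 0.5  0.4 -3.6]
twist -0.69 J7 -0.7782946226455691
```

View pics/w8.png

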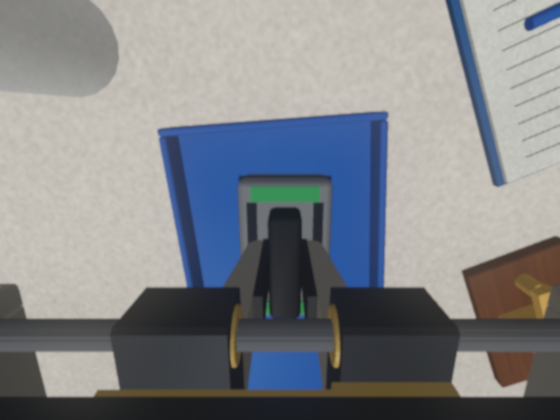

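Request:
servo_tool:
  claw: [255, 255, 255, 255, 116, 116, 116]
  offset:
    - [0, -6, 0]
    - [0, 0, 8]
    - [0, 0, 5]
    - [0, 0, 0]
    - [0, 0, 0]
    - [0, 0, 0]
    - [0, 0, 0]
  twist: [0, 0, 0, 0, 0, 0, 0]

```text
time: 16.65
ee_pos: [0.5959, -0.3896, 0.0628]
orientation: [2.068, -2.344, -0.025]
ft_force: [-0.1, -0.3, -0.1]
finger_gap: 0.0459
```

Request:
servo_tool:
  claw: [116, 116, 116, 116, 116, 116]
  offset:
    - [0, 0, -10]
    - [0, 0, -20]
    - [0, 0, -35]
    - [0, 0, -40]
    - [0, 0, -40]
    - [0, 0, -10]
  twist: [0, 0, 0, 0, 0, 0]

```text
time: 17.4
ee_pos: [0.5999, -0.3911, 0.2296]
orientation: [2.068, -2.346, -0.018]
ft_force: [-0.4, 0.0, 0.0]
finger_gap: 0.0504
```

```bash
python3 - <<'E'
from h import *
go([.497,-.0335,.21],83)
s=snap('wrist','w9.png');
for o in packs(s,'g',.035): print(o)
s=snap('top','t9.png')
print('top');
for o in packs(s,'o',.03,5): print(o)
E
```

```text
t 17.4 pos [ 0.5999 -0.3911  0.2296] yaw -97.19 tilt [-0.018 -0.001 -1.   ] shift [-341.9  146.4   21.2] gap 0.0504 F [-0.4  0.   0. ]
twist -0.19 J7 -0.8530116281467892
(array([282. , 162.6]), np.int32(284), array([ 0.6301, -0.3912,  0.035 ]))
(array([282.6, 225.3]), np.int32(199), array([ 0.5559, -0.3824,  0.035 ]))
(array([ 54.6, 274. ]), np.int32(81), array([ 0.5277, -0.0916,  0.035 ]))
(array([  8.7, 280.3]), np.int32(119), array([ 0.5264, -0.0316,  0.035 ]))
top
(array([3.9, 1.5]), np.int32(8), array([1.3722, 1.0528, 0.03  ]))
(array([8.8, 1. ]), np.int32(5), array([1.3742, 1.0335, 0.03  ]))
(array([14.1,  7.4]), np.int32(56), array([1.3446, 1.0087, 0.03  ]))
(array([33.9, 12.7]), np.int32(114), array([1.3195, 0.9273, 0.03  ]))
(array([54.1, 12.5]), np.int32(225), array([1.319 , 0.8472, 0.03  ]))
(array([81.6,  8.2]), np.int32(143), array([1.3372, 0.7398, 0.03  ]))
(array([101.5,   3.4]), np.int32(21), array([1.3578, 0.6626, 0.03  ]))
(array([113.7,   6.8]), np.int32(47), array([1.3418, 0.6128, 0.03  ]))
(array([122. ,   0.7]), np.int32(6), array([1.3694, 0.5816, 0.03  ]))
(arr
[... 25798 characters left out ...]
([188.3,  71.3]), np.int32(17), array([1.0541, 0.307 , 0.03  ]))
(array([32.4, 74.6]), np.int32(8), array([1.0483, 0.9032, 0.03  ]))
(array([156.4, 179.7]), np.int32(18), array([0.6232, 0.4084, 0.03  ]))
(array([160.1, 199.2]), np.int32(23), array([0.5502, 0.3916, 0.03  ]))
(array([181.5, 221.4]), np.int32(19), array([0.4683, 0.3124, 0.03  ]))
(array([191.1, 239.6]), np.int32(25), array([0.403 , 0.2765, 0.03  ]))
(array([200.4, 264.9]), np.int32(21), array([0.3145, 0.2415, 0.03  ]))
(array([220.7, 271.9]), np.int32(25), array([0.2895, 0.1712, 0.03  ]))
(array([185.4, 302.3]), np.int32(24), array([0.1886, 0.2891, 0.03  ]))
(array([166.1, 314.2]), np.int32(20), array([0.1502, 0.3529, 0.03  ]))
```

View pics/w9.png

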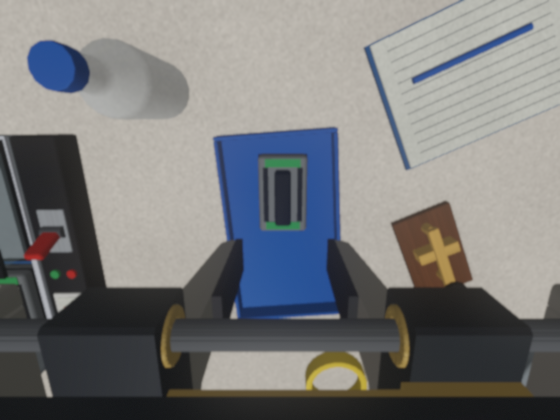

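First charged pack lies flat in the tray (bars at (282,163),(283,225)). Back to the charger for the next.

Request:
servo_tool:
  claw: [116, 116, 116, 116, 116, 116, 116, 116, 116, 116, 116, 116]
  offset:
    - [-15, 6, 0]
    - [-32, 14, 0]
    - [-36, 15, 0]
    - [-36, 15, 0]
    - [-36, 15, 0]
    - [-36, 15, 0]
    - [-36, 15, 0]
    - [-36, 15, 0]
    - [-32, 14, 0]
    - [-20, 9, 0]
    - [-10, 4, 0]
    - [0, 0, 0]
  twist: [0, 0, 0, 0, 0, 0, 0, 0, 0, 0, 0, 0]

```text
time: 19.0
ee_pos: [0.485, -0.025, 0.2142]
orientation: [2.069, -2.318, -0.068]
ft_force: [0.3, -0.5, 0.7]
finger_gap: 0.0505
```

```bash
python3 - <<'E'
from h import *
go([.497,-.0335,.069],83)
s=snap('wrist','w10.png');
for o in packs(s,'g',.048,60): print(o)
E
```

```text
t 19.0 pos [ 0.485  -0.025   0.2142] yaw -96.49 tilt [-0.055  0.01  -0.998] shift [  7.6 -20.9 144.3] gap 0.0505 F [ 0.3 -0.5  0.7]
twist 0.51 J7 -1.4641008844362375
(array([355. , 135.2]), np.int32(103), array([ 0.5325, -0.0991,  0.048 ]))
(array([293.5, 141.1]), np.int32(361), array([ 0.5336, -0.0375,  0.048 ]))
(array([292.8, 211.1]), np.int32(240), array([ 0.4596, -0.0291,  0.048 ]))
```

View pics/w10.png

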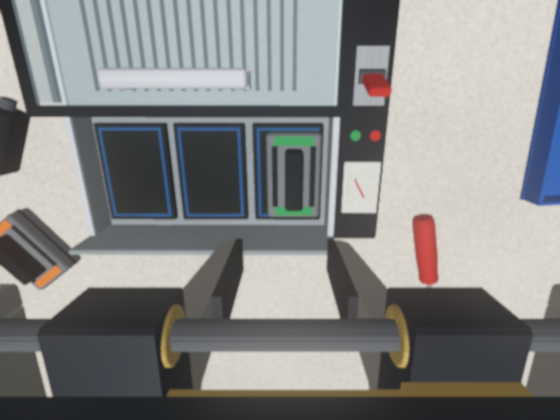

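```bash
python3 - <<'E'
from h import *
print(ctrl.get_state()['joints'].round(3)); go([.497,-.0335,.21],83)
E
```

```text
[-0.62   0.278  0.724  2.014 -0.226  0.985 -1.464]
t 19.05 pos [ 0.4851 -0.0256  0.2143] yaw -96.55 tilt [-0.054  0.01  -0.998] shift [  6.5 -12.9   3.5] gap 0.05 F [ 0.4 -0.3  0.7]
twist 0.45 J7 -1.4639111604099453
```

Request:
servo_tool:
  claw: [116, 116, 116, 116]
  offset:
    - [0, 0, -25]
    - [0, 0, -25]
    - [0, 0, -10]
    - [0, 0, 0]
  twist: [0, 0, 0, 0]

```text
time: 19.55
ee_pos: [0.4881, -0.0303, 0.2744]
orientation: [2.058, -2.323, -0.067]
ft_force: [-0.7, -0.6, -0.3]
finger_gap: 0.0504
```

```bash
python3 - <<'E'
from h import *
print(ctrl.get_state()['joints'].round(3)); go([.497,-.0335,.21],83)
E
```

```text
[-0.652  0.201  0.751  1.941 -0.155  1.115 -1.526]
t 19.55 pos [ 0.4881 -0.0303  0.2744] yaw -96.93 tilt [-0.057  0.007 -0.998] shift [  2.1 -12.9  63.8] gap 0.0504 F [-0.7 -0.6 -0.3]
twist 0.07 J7 -1.5263800581313478
```

Request:
servo_tool:
  claw: [116, 116, 116, 116]
  offset:
    - [0, -35, 0]
    - [0, -15, 0]
    - [0, -5, 0]
    - [0, 0, 0]
  twist: [0, 0, 0, 0]

```text
time: 20.05
ee_pos: [0.5415, -0.0381, 0.2681]
orientation: [2.052, -2.321, -0.072]
ft_force: [0.2, -0.4, 0.3]
finger_gap: 0.0501
```

```bash
python3 - <<'E'
from h import *
print(ctrl.get_state()['joints'].round(3)); go([.497,-.0335,.21],83)
E
```

```text
[-0.582  0.331  0.744  1.823 -0.242  1.147 -1.445]
t 20.05 pos [ 0.5415 -0.0381  0.2681] yaw -97.05 tilt [-0.063  0.007 -0.998] shift [ 0.9 41.  60.8] gap 0.0501 F [ 0.2 -0.4  0.3]
twist -0.05 J7 -1.4445242626133425
```

Request:
servo_tool:
  claw: [116, 116, 116, 116, 116, 116]
  offset:
    - [0, 10, 0]
    - [0, 10, 0]
    - [0, 10, 0]
    - [0, 10, 0]
    - [0, 5, 0]
    - [0, 0, 0]
  twist: [0, 0, 0, 0, 0, 0]

```text
time: 20.8
ee_pos: [0.4915, -0.0317, 0.2716]
orientation: [2.054, -2.322, -0.076]
ft_force: [0.5, -0.9, 0.0]
finger_gap: 0.0501
```

```bash
python3 - <<'E'
from h import *
print(ctrl.get_state()['joints'].round(3)); go([.497,-.0335,.21],83)
E
```

```text
[-0.647  0.219  0.758  1.933 -0.17   1.119 -1.51 ]
t 20.8 pos [ 0.4915 -0.0317  0.2716] yaw -97.03 tilt [-0.063  0.01  -0.998] shift [ 1.3 -9.5 61.1] gap 0.0501 F [ 0.5 -0.9  0. ]
twist -0.03 J7 -1.5098397349140524
```

```bash
python3 - <<'E'
from h import *
go([.4966,-.0333,.069],83.5)
E
```

```text
t 20.8 pos [ 0.4915 -0.0317  0.2716] yaw -97.03 tilt [-0.063  0.01  -0.998] shift [  1.4 -18.1 201.9] gap 0.0501 F [ 0.5 -0.9  0. ]
twist -0.53 J7 -1.5098397349140524
```

Request:
servo_tool:
  claw: [116, 116, 116, 116, 116, 116, 116, 116]
  offset:
    - [1, -18, 0]
    - [0, 0, 20]
    - [0, 0, 35]
    - [0, 0, 40]
    - [0, 0, 35]
    - [0, 0, 25]
    - [0, 0, 10]
    - [0, 0, 0]
  twist: [0, 0, 0, 0, 0, 0, 0, 0]

```text
time: 21.8
ee_pos: [0.5038, -0.0332, 0.1017]
orientation: [2.058, -2.323, -0.069]
ft_force: [0.4, -0.4, 0.1]
finger_gap: 0.0498
```

```bash
python3 - <<'E'
from h import *
go([.4966,-.0333,.069],83.5)
E
```

```text
t 21.8 pos [ 0.5038 -0.0332  0.1017] yaw -96.92 tilt [-0.057  0.008 -0.998] shift [ 1.   5.3 33.1] gap 0.0498 F [ 0.4 -0.4  0.1]
twist -0.42 J7 -1.2955334529807165
```

Request:
servo_tool:
  claw: [116, 116, 116, 116, 255, 255, 255, 255]
  offset:
    - [1, 5, 10]
    - [0, 0, 15]
    - [0, 0, 9]
    - [0, 0, 0]
    - [0, 0, 0]
    - [0, 0, 0]
    - [0, 0, 0]
    - [0, 0, 0]
  twist: [0, 0, 0, 0, 0, 0, 0, 0]

```text
time: 22.8
ee_pos: [0.4986, -0.0334, 0.0683]
orientation: [2.061, -2.326, -0.064]
ft_force: [-0.1, -1.1, -0.5]
finger_gap: 0.0178
```

```bash
python3 - <<'E'
from h import *
go([.4966,-.0333,.069],83.5)
E
```

```text
t 22.8 pos [ 0.4986 -0.0334  0.0683] yaw -96.9 tilt [-0.052  0.009 -0.999] shift [ 0.2  2.  -0.6] gap 0.0178 F [-0.1 -1.1 -0.5]
twist -0.4 J7 -1.251221979005389
```

Request:
servo_tool:
  claw: [255, 255, 255, 255, 255, 255, 255]
  offset:
    - [0, 0, -10]
    - [0, 0, -20]
    - [0, 0, -30]
    - [0, 0, -30]
    - [0, 0, -25]
    - [0, 0, -10]
    - [0, 0, 0]
  twist: [0, 0, 0, 0, 0, 0, 0]

```text
time: 23.68
ee_pos: [0.5035, -0.0339, 0.1978]
orientation: [2.06, -2.325, -0.069]
ft_force: [0.5, -0.1, -2.7]
finger_gap: 0.0176
```

Request:
servo_tool:
  claw: [255, 255, 255, 255, 255, 255, 255, 255, 255, 255, 255, 255]
  offset:
    - [15, -1, 0]
    - [25, -2, 0]
    - [25, -2, 0]
    - [25, -2, 0]
    - [25, -2, 0]
    - [25, -2, 0]
    - [25, -2, 0]
    - [25, -2, 0]
    - [25, -2, 0]
    - [25, -2, 0]
    - [25, -2, 0]
    - [25, -2, 0]
  twist: [0, 0, 0, 0, 0, 0, 0, 0, 0, 0, 0, 0]

```text
time: 25.18
ee_pos: [0.4771, -0.3421, 0.1826]
orientation: [2.038, -2.316, -0.095]
ft_force: [0.9, -1.6, -3.3]
finger_gap: 0.0179
```

```bash
python3 - <<'E'
from h import *
go([.478,-.379,.069],83.5)
E
```

```text
t 25.175 pos [ 0.4771 -0.3421  0.1826] yaw -97.3 tilt [-0.082  0.01  -0.997] shift [ 36.3 -14.9 112.8] gap 0.0179 F [ 0.9 -1.6 -3.3]
twist -0.8 J7 -0.8104124478020481
```

```bash
python3 - <<'E'
from h import *
print(ctrl.get_state()['joints'].round(3))
E
```

```text
[-0.005  0.541  0.753  1.79  -0.367  1.043 -0.81 ]
```

Request:
servo_tool:
  claw: [255, 255, 255, 255, 255]
  offset:
    - [20, -8, 0]
    - [14, -5, 0]
    - [0, 0, 15]
    - [0, 0, 15]
    - [0, 0, 0]
  twist: [0, 0, 0, 0, 0]

```text
time: 25.8
ee_pos: [0.4773, -0.3803, 0.1447]
orientation: [2.028, -2.318, -0.108]
ft_force: [0.0, -0.4, -2.7]
finger_gap: 0.0179
```

```bash
python3 - <<'E'
from h import *
print(ctrl.get_state()['joints'].round(3))
go([.478,-.379,.058],83.5)
snap('wrist','w11.png')
E
```

```text
[ 0.087  0.63   0.72   1.75  -0.415  1.014 -0.741]
t 25.8 pos [ 0.4773 -0.3803  0.1447] yaw -97.62 tilt [-0.091  0.013 -0.996] shift [-1.3 -8.5 86.3] gap 0.0179 F [ 0.  -0.4 -2.7]
twist -1.12 J7 -0.740666359214375
```

View pics/w11.png

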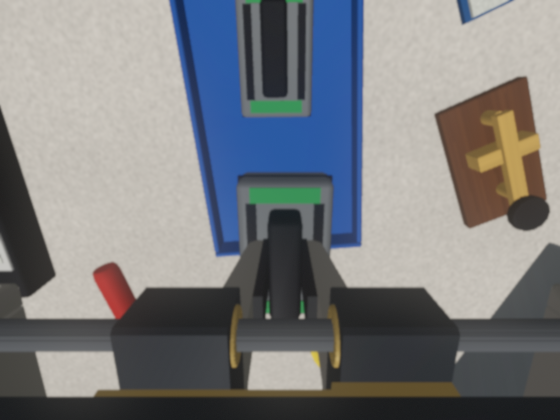

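Request:
servo_tool:
  claw: [255, 255, 255, 255, 255, 255, 255]
  offset:
    - [-1, -11, 0]
    - [0, 0, 20]
    - [0, 0, 25]
    - [0, 0, 20]
    - [0, 0, 10]
    - [0, 0, 5]
    - [0, 0, 0]
  twist: [0, 0, 0, 0, 0, 0, 0]

```text
time: 26.72
ee_pos: [0.484, -0.3785, 0.0604]
orientation: [2.034, -2.315, -0.104]
ft_force: [0.3, 0.3, -2.5]
finger_gap: 0.0177
```

```bash
python3 - <<'E'
from h import *
go([.482,-.379,.058],83.5)
E
```

```text
t 26.725 pos [ 0.484  -0.3785  0.0604] yaw -97.4 tilt [-0.088  0.012 -0.996] shift [0.7 1.7 2.5] gap 0.0177 F [ 0.3  0.3 -2.5]
twist -0.9 J7 -0.6948830313794196
```

Request:
servo_tool:
  claw: [255, 255, 116, 116, 116, 116, 116, 116, 116, 116]
  offset:
    - [0, 0, 3]
    - [0, 0, 0]
    - [0, 0, 0]
    - [0, 0, 0]
    - [0, 0, 0]
    - [0, 0, -15]
    - [0, 0, -30]
    - [0, 0, -40]
    - [0, 0, -40]
    - [0, 0, -40]
  twist: [0, 0, 0, 0, 0, 0, 0, 0, 0, 0]

```text
time: 27.98
ee_pos: [0.4986, -0.3813, 0.2308]
orientation: [2.033, -2.317, -0.1]
ft_force: [0.1, 0.0, -0.3]
finger_gap: 0.0502
```

```bash
python3 - <<'E'
from h import *
print(ctrl.get_state()['joints'].round(3))
go([.435,.294,.23],None)
snap('wrist','w12.png')
s=snap('top','t12.png')
for o in packs(s,'o',.03,10):
    if o[0][1]>150: print(o)
E
```

```text
[ 0.046  0.56   0.77   1.642 -0.356  1.175 -0.799]
t 27.975 pos [ 0.4986 -0.3813  0.2308] yaw -97.47 tilt [-0.086  0.01  -0.996] shift [-661.3  150.3   13.4] gap 0.0502 F [ 0.1  0.  -0.3]
(array([156.6, 179.7]), np.int32(19), array([0.6231, 0.4076, 0.03  ]))
(array([159.9, 199.2]), np.int32(24), array([0.5501, 0.3923, 0.03  ]))
(array([181.3, 221.6]), np.int32(19), array([0.4676, 0.3129, 0.03  ]))
(array([191.3, 239.5]), np.int32(24), array([0.4032, 0.2757, 0.03  ]))
(array([200.4, 264.9]), np.int32(21), array([0.3145, 0.2415, 0.03  ]))
(array([220.7, 271.8]), np.int32(24), array([0.2899, 0.1712, 0.03  ]))
(array([185.4, 302.2]), np.int32(24), array([0.1889, 0.2893, 0.03  ]))
(array([166.1, 314.2]), np.int32(20), array([0.1502, 0.3529, 0.03  ]))
```

View pics/w12.png

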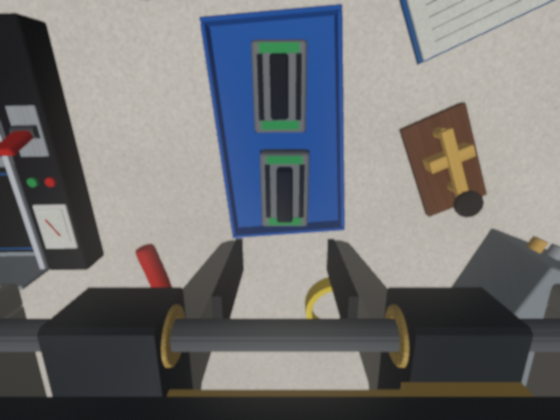

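Both charged packs lie flat in the tray ((279,87) and (285,188)). Turning the tool half round for a better wrist range while moving to the flats.

Request:
servo_tool:
  claw: [116, 116, 116, 116, 116, 116, 116, 116, 116, 116, 116, 116]
  offset:
    - [0, 0, 0]
    - [0, 0, 0]
    - [0, 0, 0]
    - [0, 0, 0]
    - [0, 0, 0]
    - [0, 0, 0]
    - [0, 0, 0]
    - [0, 0, 0]
    - [0, 0, 0]
    - [0, 0, 0]
    - [0, 0, 0]
    - [0, 0, 0]
  twist: [-10.5, -10.5, -10.5, -10.5, -10.5, -10.5, -10.5, -10.5, -10.5, -10.5, -10.5, -10.5]

```text
time: 29.58
ee_pos: [0.4967, -0.3826, 0.2358]
orientation: [-2.994, -0.846, 0.12]
ft_force: [0.9, 0.6, -0.3]
finger_gap: 0.0501
```

```bash
python3 - <<'E'
from h import *
print(ctrl.get_state()['joints'].round(3))
go([.435,.294,.24],120)
E
```

```text
[ 0.397  0.466  0.256  1.62  -0.078  1.14   1.216]
t 29.575 pos [ 0.4967 -0.3826  0.2358] yaw 31.63 tilt [-0.082  0.006 -0.997] shift [ 301.4 -608.9    4.9] gap 0.0501 F [ 0.9  0.6 -0.3]
twist -88.37 J7 1.2159944799369513
```

Request:
servo_tool:
  claw: [116, 116, 116, 116, 116, 116, 116, 116, 116, 116, 116, 116]
  offset:
    - [14, -28, -2]
    - [22, -44, -2]
    - [22, -44, -2]
    - [22, -44, -2]
    - [22, -44, -2]
    - [22, -44, -2]
    - [22, -44, -2]
    - [22, -44, -2]
    - [22, -44, -2]
    - [22, -44, -2]
    - [22, -44, -2]
    - [14, -28, -2]
  twist: [0, 0, 0, 0, 0, 0, 0, 0, 0, 0, 0, 0]

```text
time: 31.08
ee_pos: [0.4467, 0.1815, 0.2675]
orientation: [-3.001, -0.832, 0.121]
ft_force: [0.8, -1.0, -0.1]
finger_gap: 0.0502
```

```bash
python3 - <<'E'
from h import *
print(ctrl.get_state()['joints'].round(3))
go([.435,.294,.24],120)
E
```

```text
[-0.358  0.192 -0.083  1.911 -0.024  1.112  0.112]
t 31.075 pos [0.4467 0.1815 0.2675] yaw 31.09 tilt [-0.082  0.003 -0.997] shift [  49.9 -101.1   28.8] gap 0.0502 F [ 0.8 -1.  -0.1]
twist -88.91 J7 0.11232547312906527
```

Request:
servo_tool:
  claw: [116, 116, 116, 116, 116, 116, 116, 116, 116, 116, 116, 116]
  offset:
    - [20, -40, 0]
    - [20, -40, 0]
    - [5, -10, 0]
    - [0, 0, 0]
    - [0, 0, 0]
    - [0, 0, 0]
    - [0, 0, 0]
    - [0, 0, 0]
    - [0, 0, 0]
    - [0, 0, 0]
    - [0, 0, 0]
    - [0, 0, 0]
  twist: [0, 0, 0, -9.5, -9.5, -9.5, -9.5, -9.5, -9.5, -9.5, -9.5, -9.5]

```text
time: 32.58
ee_pos: [0.4393, 0.2743, 0.2678]
orientation: [-1.567, -2.645, 0.073]
ft_force: [-0.2, 0.5, 0.4]
finger_gap: 0.0502
```

```bash
python3 - <<'E'
from h import *
print(ctrl.get_state()['joints'].round(3))
go([.435,.294,.15],120)
s=snap('wrist','w13.png')
for o in packs(s,'o',.03,60): print(o)
E
```

```text
[-0.295  0.279 -0.363  1.817  0.06   1.134  1.396]
t 32.575 pos [0.4393 0.2743 0.2678] yaw 118.66 tilt [-0.081 -0.007 -0.997] shift [ 15.5  14.5 117.6] gap 0.0502 F [-0.2  0.5  0.4]
twist -1.34 J7 1.3963710639096911
(array([392.9,  19.4]), np.int32(215), array([0.188 , 0.2927, 0.03  ]))
(array([454.6,  27.5]), np.int32(82), array([0.1588, 0.3623, 0.03  ]))
(array([262.9,  47.9]), np.int32(185), array([0.2904, 0.1733, 0.03  ]))
(array([304.9,  97. ]), np.int32(160), array([0.3145, 0.2443, 0.03  ]))
(array([295. , 174.7]), np.int32(150), array([0.4034, 0.2798, 0.03  ]))
(array([295.9, 230.8]), np.int32(131), array([0.468 , 0.3172, 0.03  ]))
(array([316.1, 306.7]), np.int32(133), array([0.551 , 0.3959, 0.03  ]))
```

View pics/w13.png

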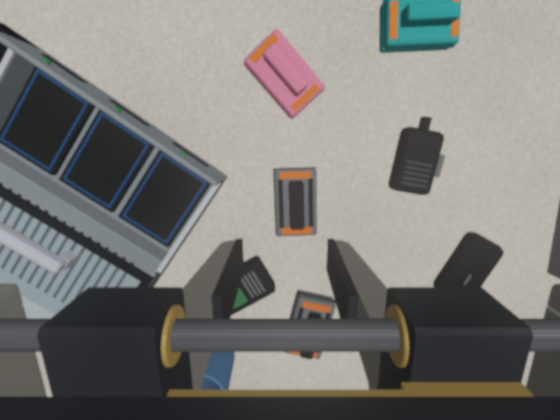

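```bash
python3 - <<'E'
from h import *
go([.4356,.2975,.053],120.2)
E
```

```text
t 32.625 pos [0.4394 0.2741 0.2677] yaw 118.94 tilt [-0.081 -0.007 -0.997] shift [ 15.2  24.1 214.1] gap 0.0498 F [ 0.2  0.2 -0.5]
twist -1.26 J7 1.4011179322543788
```

Request:
servo_tool:
  claw: [116, 116, 116, 116, 116, 116, 116, 116]
  offset:
    - [8, 12, 0]
    - [7, 12, 0]
    - [0, 0, 20]
    - [0, 0, 35]
    - [0, 0, 40]
    - [0, 0, 35]
    - [0, 0, 25]
    - [0, 0, 0]
  twist: [-1, 0, 0, 0, 0, 0, 0, 0]

```text
time: 33.62
ee_pos: [0.4449, 0.3037, 0.1068]
orientation: [-1.557, -2.653, 0.069]
ft_force: [0.3, 0.4, 0.2]
finger_gap: 0.0501
```

```bash
python3 - <<'E'
from h import *
go([.4356,.2975,.053],120.2)
s=snap('wrist','w14.png')
for o in packs(s,'o',.03,60): print(o)
E
```

```text
t 33.625 pos [0.4449 0.3037 0.1068] yaw 119.12 tilt [-0.078 -0.006 -0.997] shift [-2.7 -7.3 54.4] gap 0.0501 F [0.3 0.4 0.2]
twist -1.08 J7 1.2944429899393868
(array([296.3,  29.5]), np.int32(728), array([0.3141, 0.2441, 0.03  ]))
(array([278.8, 167.3]), np.int32(557), array([0.4034, 0.2796, 0.03  ]))
(array([280.9, 261.4]), np.int32(361), array([0.4685, 0.3175, 0.03  ]))
(array([313.1, 380.2]), np.int32(405), array([0.5516, 0.396 , 0.03  ]))
```

View pics/w14.png

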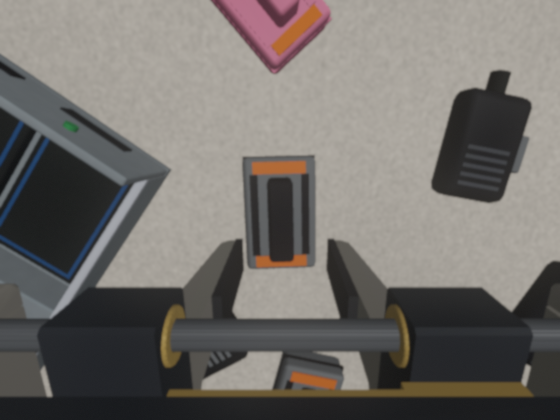

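Close crop confirms: grey block with black grip and orange bars at (279,167)/(281,261). Going down.

Request:
servo_tool:
  claw: [116, 116, 116, 116, 116, 255, 255, 255, 255]
  offset:
    - [-2, -8, 0]
    - [0, 0, 20]
    - [0, 0, 22]
    - [0, 0, 11]
    - [0, 0, 0]
    - [0, 0, 0]
    - [0, 0, 0]
    - [0, 0, 0]
    - [0, 0, 0]
  twist: [-1, 0, 0, 0, 0, 0, 0, 0, 0]

```text
time: 34.8
ee_pos: [0.4406, 0.301, 0.0629]
orientation: [-1.537, -2.675, 0.045]
ft_force: [-0.5, -0.6, -2.2]
finger_gap: 0.0179
```

```bash
python3 - <<'E'
from h import *
go([.436,.2985,.053],120.2)
E
```

```text
t 34.8 pos [0.4406 0.301  0.0629] yaw 120.19 tilt [-0.063  0.002 -0.998] shift [-0.2 -4.7 10.2] gap 0.0179 F [-0.5 -0.6 -2.2]
twist -0.01 J7 1.2838690464476084
```

Request:
servo_tool:
  claw: [116, 116, 116]
  offset:
    - [0, 0, 0]
    - [0, -4, 0]
    - [0, 0, 0]
  twist: [0, 0, 0]

```text
time: 35.17
ee_pos: [0.4366, 0.2991, 0.0631]
orientation: [-1.537, -2.675, 0.045]
ft_force: [-0.3, 0.7, -0.1]
finger_gap: 0.0457
```

```bash
python3 - <<'E'
from h import *
go([.436,.2985,.053],120.2)
E
```

```text
t 35.175 pos [0.4366 0.2991 0.0631] yaw 120.19 tilt [-0.063  0.002 -0.998] shift [-0.5 -0.3 10.1] gap 0.0457 F [-0.3  0.7 -0.1]
twist -0.01 J7 1.282759725740548
```

Request:
servo_tool:
  claw: [116, 116, 116, 255, 255, 255, 255, 255]
  offset:
    - [0, 0, 6]
    - [0, 0, 4]
    - [0, 0, 0]
    - [0, 0, 0]
    - [0, 0, 0]
    - [0, 0, 0]
    - [0, 0, 0]
    - [0, 0, 0]
  twist: [0, 0, 0, 0, 0, 0, 0, 0]

```text
time: 36.17
ee_pos: [0.4362, 0.2988, 0.0526]
orientation: [-1.537, -2.676, 0.046]
ft_force: [0.3, 0.2, -0.7]
finger_gap: 0.0177
```

```bash
python3 - <<'E'
from h import *
go([.436,.2985,.053],120.2)
E
```

```text
t 36.175 pos [0.4362 0.2988 0.0526] yaw 120.2 tilt [-0.063  0.002 -0.998] shift [-0.1 -0.3 -0.4] gap 0.0177 F [ 0.3  0.2 -0.7]
twist -0.0 J7 1.2766966524450525
```

Request:
servo_tool:
  claw: [255, 255, 255, 255, 255, 255, 255, 255]
  offset:
    - [0, 0, -10]
    - [0, 0, -20]
    - [0, 0, -35]
    - [0, 0, -40]
    - [0, 0, -35]
    - [0, 0, -20]
    - [0, 0, -10]
    - [0, 0, 0]
  twist: [0, 0, 0, 0, 0, 0, 0, 0]

```text
time: 37.17
ee_pos: [0.4444, 0.2974, 0.2269]
orientation: [-1.534, -2.672, 0.053]
ft_force: [0.7, 0.9, -3.3]
finger_gap: 0.0181
```

```bash
python3 - <<'E'
from h import *
go([.505,.059,.2],83.5)
E
```

```text
t 37.175 pos [0.4444 0.2974 0.2269] yaw 120.23 tilt [-0.069 -0.    -0.998] shift [-237.3  -66.4   22.7] gap 0.0181 F [ 0.7  0.9 -3.3]
twist 36.73 J7 1.368597812863784
```

Request:
servo_tool:
  claw: [255, 255, 255, 255, 255, 255, 255, 255, 255, 255, 255, 255]
  offset:
    - [-20, -6, 0]
    - [-30, -8, 0]
    - [-36, -10, 0]
    - [-36, -10, 0]
    - [-36, -10, 0]
    - [-30, -8, 0]
    - [-20, -6, 0]
    - [0, 0, 0]
    - [0, 0, 0]
    - [0, 0, 0]
    - [0, 0, 0]
    - [0, 0, 0]
  twist: [0, 0, 0, 0, 0, 0, 0, 9, 9, 9, 9, 0]

```text
time: 38.67
ee_pos: [0.4909, 0.0798, 0.2072]
orientation: [-2.3, -2.047, 0.118]
ft_force: [-0.6, 0.3, -4.1]
finger_gap: 0.0178
```

```bash
python3 - <<'E'
from h import *
print(ctrl.get_state()['joints'].round(3))
go([.505,.059,.13],83.5)
s=snap('wrist','w15.png')
E
```

```text
[-0.084  0.304 -0.16   1.921  0.035  1.017  1.195]
t 38.675 pos [0.4909 0.0798 0.2072] yaw 83.38 tilt [-0.097 -0.005 -0.995] shift [-17.8  23.7  75.6] gap 0.0178 F [-0.6  0.3 -4.1]
twist -0.12 J7 1.1950679115442242
```

View pics/w15.png

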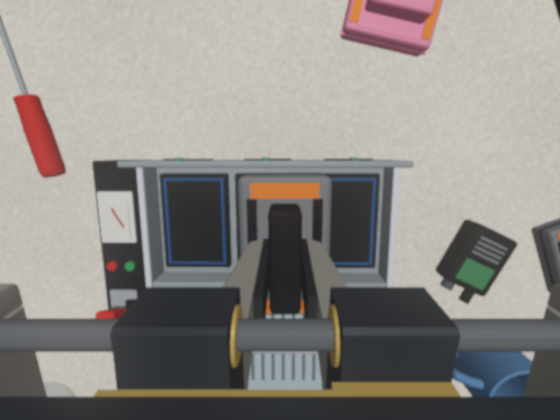

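```bash
cat >> h.py <<'E'
def plates(s):
    hsv=cv2.cvtColor(s['color'],cv2.COLOR_RGB2HSV)
    m=cv2.inRange(hsv,np.array((105,110,40)),np.array((125,255,255)))
    n,l,st,c=cv2.connectedComponentsWithStats(m,connectivity=8)
    for i in range(1,n):
        if st[i,4]>150:
            cs,_=cv2.findContours((l==i).astype(np.uint8),cv2.RETR_EXTERNAL,cv2.CHAIN_APPROX_NONE)
            h=cv2.convexHull(cs[0]); q=cv2.approxPolyDP(h,0.04*cv2.arcLength(h,True),True)[:,0]
            w=np.array([ray(s,*p,.018) for p in q])
            print(st[i,:5],q.tolist(),w[:,:2].round(4).tolist(),'mean',w.mean(0).round(4), 'sides',np.linalg.norm(w-np.roll(w,1,0),axis=1).round(4))
E
python3 - <<'E'
from h import *
s=snap('wrist'); plates(s)
s=snap('top'); plates(s)
E
```

```text
[163 178  64  87 938] [[221, 178], [225, 264], [169, 263], [163, 179]] [[0.4487, 0.0102], [0.5505, -0.0003], [0.5421, -0.067], [0.4424, -0.0559]] mean [ 0.4959 -0.0282  0.018 ] sides [0.0664 0.1024 0.0672 0.1003]
[332 178  44  88 474] [[374, 178], [371, 263], [336, 264], [332, 178]] [[0.4681, 0.182], [0.5679, 0.1721], [0.5647, 0.131], [0.4628, 0.1351]] mean [0.5159 0.155  0.018 ] sides [0.0472 0.1003 0.0413 0.102 ]
[ 454  353   76   44 2258] [[529, 363], [521, 395], [476, 394], [454, 376], [479, 354]] [[0.7191, 0.3582], [0.7637, 0.3492], [0.7567, 0.293], [0.7281, 0.2659], [0.7004, 0.2971]] mean [0.7336 0.3127 0.018 ] sides [0.0639 0.0455 0.0567 0.0394 0.0417]
[535 119  25  40 410] [[559, 119], [558, 158], [535, 146], [535, 140]] [[0.844, -1.0911], [0.6899, -1.0631], [0.7378, -0.9853], [0.7614, -0.9887]] mean [ 0.7583 -1.0321  0.018 ] sides [0.1316 0.1567 0.0914 0.0239]
[ 504  151   56  129 4646] [[514, 151], [559, 174], [559, 279], [511, 254]] [[0.7193, -0.9048], [0.6284, -1.0572], [0.25, -0.9976], [0.3387, -0.8431]] mean [ 0.4841 -0.9507  0.018 ] sides [0.3856 0.1774 0.383  0.1781]
[ 357  166   40   68 1714] [[359, 166], [395, 168], [396, 232], [357, 231]] [[0.669, -0.3286], [0.6595, -0.4601], [0.4221, -0.4462], [0.4276, -0.3082]] mean [ 0.5446 -0.3858  0.018 ] sides [0.2423 0.1318 0.2378 0.1381]
[   0  303   21  117 1756] [[1, 303], [20, 345], [12, 419], [0, 419]] [[0.1947, 0.9227], [0.0561, 0.8415], [-0.1729, 0.8404], [-0.1723, 0.8792]] mean [-0.0236  0.871   0.018 ] sides [0.3696 0.1606 0.229  0.0388]
```

```bash
cat >> h.py <<'E'
def pk(Rg_vec,pg,pc,target,yawT):
    "Rg_vec,pg: TCP at grasp; pc: pack underside centre, yaw at grasp (x,y,z); shift needed to put underside centre at target"
    Rg=Rn.from_rotvec(Rg_vec).as_matrix(); off=Rg.T@(np.array(pc)-np.array(pg)); nt=Rg.T@np.array([0,0,1.])
    st,R=tool(); cur=st['ee_pos']+R@off; n=R@nt
    d=R.T@(np.array(target)-cur)*1000
    print('pack now',cur.round(4),'normal',n.round(3)); go(np.array(target)-R@off,yawT)
E
python3 - <<'E'
from h import *
pk([-1.537,-2.676,.046],[.4362,.2988,.0526],[.436,.2985,0],[.5052,.0578,.018],83.6)
E
```

```text
pack now [0.4885 0.0774 0.1553] normal [0.047 0.044 0.998]
t 38.825 pos [0.4913 0.0799 0.2078] yaw 83.43 tilt [-0.096 -0.005 -0.995] shift [-15.4  31.9 135.1] gap 0.0181 F [-1.8 -0.5 -3.2]
twist -0.17 J7 1.195916950856439
```

Request:
servo_tool:
  claw: [255, 255, 255, 255, 255, 255, 255]
  offset:
    - [-8, 16, 0]
    - [-7, 15, 0]
    - [0, 0, 15]
    - [0, 0, 25]
    - [0, 0, 25]
    - [0, 0, 15]
    - [0, 0, 0]
  twist: [0, 0, 0, 0, 0, 0, 0]

```text
time: 39.7
ee_pos: [0.5142, 0.0583, 0.1194]
orientation: [-2.297, -2.048, 0.119]
ft_force: [0.3, 0.1, -3.6]
finger_gap: 0.018
```

```bash
python3 - <<'E'
from h import *
pk([-1.537,-2.676,.046],[.4362,.2988,.0526],[.436,.2985,0],[.5052,.0578,.018],83.6)
s=snap('wrist','w16.png');plates(s)
E
```

```text
pack now [0.5112 0.0558 0.0669] normal [0.05  0.044 0.998]
t 39.7 pos [0.5142 0.0583 0.1194] yaw 83.48 tilt [-0.099 -0.005 -0.995] shift [ 2.1 -1.4 49.2] gap 0.018 F [ 0.3  0.1 -3.6]
twist -0.12 J7 1.2269939995033372
[ 141  155   85  117 1652] [[220, 155], [225, 271], [149, 270], [141, 155]] [[0.4485, 0.011], [0.5502, 0.0002], [0.542, -0.0678], [0.441, -0.0553]] mean [ 0.4954 -0.028   0.018 ] sides [0.0667 0.1023 0.0685 0.1018]
[243 155  82  19 438] [[324, 155], [324, 172], [243, 171], [244, 155]] [[0.4583, 0.0974], [0.4723, 0.0961], [0.4639, 0.0284], [0.4508, 0.031]] mean [0.4613 0.0632 0.018 ] sides [0.0668 0.0141 0.0683 0.0134]
[ 342  155   88  118 1623] [[428, 155], [420, 271], [343, 272], [347, 155]] [[0.468, 0.1829], [0.5687, 0.1725], [0.5624, 0.1049], [0.4605, 0.1164]] mean [0.5149 0.1442 0.018 ] sides [0.0669 0.1012 0.068  0.1026]
```

View pics/w16.png

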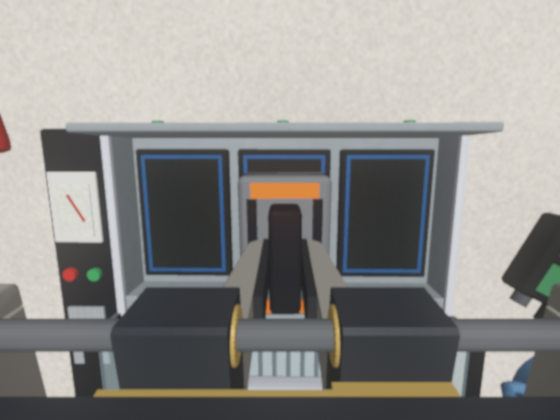

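Request:
servo_tool:
  claw: [255, 255, 255, 255, 255, 255]
  offset:
    - [2, -1, 12]
    - [0, 0, 15]
    - [0, 0, 12]
    - [0, 0, 5]
    - [0, 0, 0]
    - [0, 0, 0]
  twist: [0, 0, 0, 0, 0, 0]

```text
time: 40.5
ee_pos: [0.5111, 0.0608, 0.0749]
orientation: [-2.299, -2.05, 0.112]
ft_force: [0.4, 0.5, -3.2]
finger_gap: 0.0177
```

```bash
python3 - <<'E'
from h import *
pk([-1.537,-2.676,.046],[.4362,.2988,.0526],[.436,.2985,0],[.5052,.0581,.018],83.55)
E
```

```text
pack now [0.5084 0.0584 0.0224] normal [0.045 0.043 0.998]
t 40.5 pos [0.5111 0.0608 0.0749] yaw 83.5 tilt [-0.094 -0.004 -0.996] shift [-0.6 -2.7  4.7] gap 0.0177 F [ 0.4  0.5 -3.2]
twist -0.05 J7 1.211438789933078
```

Request:
servo_tool:
  claw: [255, 255, 255, 255]
  offset:
    - [-1, -3, 1]
    - [0, 0, 2]
    - [0, 0, 2]
    - [0, 0, 0]
  twist: [0, 0, 0, 0]

```text
time: 41.0
ee_pos: [0.5076, 0.0599, 0.0718]
orientation: [-2.3, -2.05, 0.111]
ft_force: [0.0, 0.1, -3.4]
finger_gap: 0.0178
```

```bash
python3 - <<'E'
from h import *
pk([-1.537,-2.676,.046],[.4362,.2988,.0526],[.436,.2985,0],[.5052,.0581,.018],83.55)
E
```

```text
pack now [0.505  0.0575 0.0194] normal [0.044 0.043 0.998]
t 41.0 pos [0.5076 0.0599 0.0718] yaw 83.48 tilt [-0.093 -0.004 -0.996] shift [0.6 0.2 1.3] gap 0.0178 F [ 0.   0.1 -3.4]
twist -0.07 J7 1.2103326540039783
```

Request:
servo_tool:
  claw: [255, 255, 255]
  offset:
    - [0, 0, 2]
    - [0, 0, 2]
    - [0, 0, 0]
  twist: [0, 0, 0]

```text
time: 41.38
ee_pos: [0.5071, 0.0598, 0.0709]
orientation: [-2.3, -2.05, 0.113]
ft_force: [0.0, -1.0, -3.9]
finger_gap: 0.0178
```

```bash
python3 - <<'E'
from h import *
pk([-1.537,-2.676,.046],[.4362,.2988,.0526],[.436,.2985,0],[.5052,.0581,.018],83.55)
E
```

```text
pack now [0.5044 0.0573 0.0184] normal [0.044 0.044 0.998]
t 41.375 pos [0.5071 0.0598 0.0709] yaw 83.46 tilt [-0.093 -0.005 -0.996] shift [0.9 0.7 0.3] gap 0.0178 F [ 0.  -1.  -3.9]
twist -0.09 J7 1.2093544539333443
```

Request:
servo_tool:
  claw: [255, 255]
  offset:
    - [0, 0, 4]
    - [0, 0, 0]
  twist: [0, 0]

```text
time: 41.62
ee_pos: [0.5079, 0.0594, 0.0705]
orientation: [-2.302, -2.051, 0.112]
ft_force: [0.2, 0.4, -3.6]
finger_gap: 0.0179
```

```bash
python3 - <<'E'
from h import *
pk([-1.537,-2.676,.046],[.4362,.2988,.0526],[.436,.2985,0],[.5052,.0581,.018],83.55)
E
```

```text
pack now [0.5054 0.057  0.018 ] normal [0.043 0.045 0.998]
t 41.625 pos [0.5079 0.0594 0.0705] yaw 83.43 tilt [-0.092 -0.006 -0.996] shift [ 1.1 -0.3  0. ] gap 0.0179 F [ 0.2  0.4 -3.6]
twist -0.12 J7 1.2083522460512797
```

Request:
servo_tool:
  claw: [185, 185, 160, 116, 116, 116, 116, 116, 116, 116]
  offset:
    - [0, 0, 0]
    - [0, 0, 0]
    - [0, 0, 0]
    - [0, 0, 0]
    - [0, 0, -10]
    - [0, 0, -20]
    - [0, 0, -35]
    - [0, 0, -40]
    - [0, 0, -30]
    - [0, 0, 0]
  twist: [0, 0, 0, 0, 0, 0, 0, 0, 0, 0]

```text
time: 42.88
ee_pos: [0.5216, 0.0605, 0.211]
orientation: [-2.302, -2.052, 0.108]
ft_force: [0.1, -0.6, -0.8]
finger_gap: 0.0498
```

```bash
python3 - <<'E'
from h import *
go([.5866,.400,.2],105)
s=snap('wrist','w17.png');plates(s)
for o in packs(s,'o',.048,60): print(o)
s=snap('top','t17.png')
for o in packs(s,'o',.03,10):
    if o[0][1]>150: print(o)
E
```

```text
t 42.875 pos [0.5216 0.0605 0.211 ] yaw 83.45 tilt [-0.089 -0.005 -0.996] shift [344.8  26.2   3.4] gap 0.0498 F [ 0.1 -0.6 -0.8]
twist -21.55 J7 1.239462556164416
[176 147  63  89 958] [[235, 147], [238, 234], [181, 234], [176, 148]] [[0.4485, 0.0112], [0.549, 0.0003], [0.5416, -0.0672], [0.442, -0.0553]] mean [ 0.4953 -0.0278  0.018 ] sides [0.0668 0.101  0.0679 0.1002]
[252 147  61  89 608] [[312, 147], [311, 226], [254, 235], [252, 148]] [[0.4584, 0.0971], [0.5488, 0.0871], [0.5523, 0.019], [0.4518, 0.03]] mean [0.5028 0.0583 0.018 ] sides [0.0674 0.091  0.0682 0.1011]
[327 147  63  89 890] [[389, 147], [384, 235], [327, 235], [329, 148]] [[0.4681, 0.1824], [0.569, 0.1712], [0.5617, 0.1047], [0.4616, 0.1159]] mean [0.5151 0.1436 0.018 ] sides [0.0668 0.1015 0.0669 0.1007]
(array([283.8, 160.5]), np.int32(259), array([0.469 , 0.0646, 0.048 ]))
(array([283.7, 230.7]), np.int32(269), array([0.5432, 0.056 , 0.048 ]))
(array([158.7, 179.1]), np.int32(11), array([0.6252, 0.4001, 0.03  ]))
(array([159.9, 199.2]), np.int32(24), array([0.5501, 0.3923, 0.03  ]))
(array([200.4, 264.9]), np.int32(21), array([0.3145, 0.2415, 0.03  ]))
(array([220.7, 271.8]), np.int32(24), array([0.2899, 0.1712, 0.03  ]))
(array([185.4, 302.2]), np.int32(24), array([0.1889, 0.2893, 0.03  ]))
(array([166.1, 314.2]), np.int32(20), array([0.1502, 0.3529, 0.03  ]))
```

View pics/w17.png

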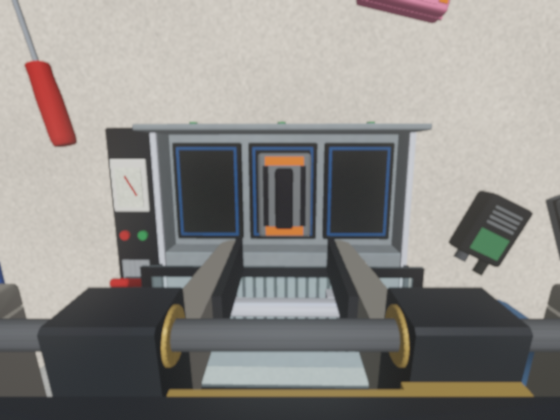

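Request:
servo_tool:
  claw: [116, 116, 116, 116, 116, 116, 116, 116, 116, 116, 116]
  offset:
    - [20, 2, 0]
    - [35, 2, 0]
    - [40, 3, 0]
    - [40, 3, 0]
    - [40, 3, 0]
    - [40, 3, 0]
    - [40, 3, 0]
    - [35, 2, 0]
    - [25, 2, 0]
    - [15, 2, 0]
    - [0, 0, 0]
  twist: [-2, -2, -2, -2, -2, -2, -2, -2, -2, -2, 0]

```text
time: 44.35
ee_pos: [0.5197, 0.4106, 0.19]
orientation: [-1.853, -2.423, 0.123]
ft_force: [-0.1, 0.5, 0.6]
finger_gap: 0.05
```

```bash
python3 - <<'E'
from h import *
print(ctrl.get_state()['joints'].round(3))
go([.5866,.400,.053],105)
s=snap('wrist','w18.png')
for o in packs(s,'o',.03,60): print(o)
E
```

```text
[-0.484  0.61  -0.302  1.508  0.108  1.143  1.044]
t 44.35 pos [0.5197 0.4106 0.19  ] yaw 105.1 tilt [-0.119 -0.01  -0.993] shift [-30.6  77.4 128.2] gap 0.05 F [-0.1  0.5  0.6]
twist 0.1 J7 1.0435391068711182
(array([259., 239.]), np.int32(247), array([0.5506, 0.3953, 0.03  ]))
(array([271.2, 304.3]), np.int32(71), array([0.619 , 0.4269, 0.03  ]))
```

View pics/w18.png

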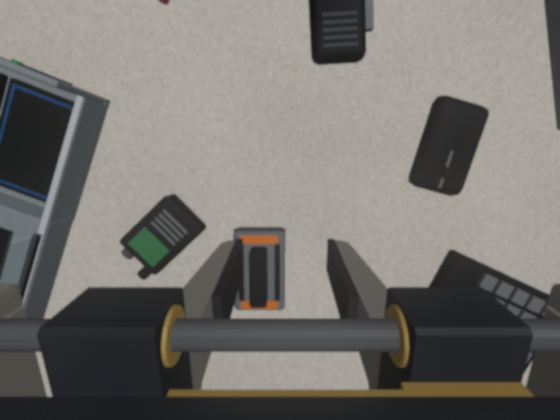

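Request:
servo_tool:
  claw: [116, 116, 116, 116, 116]
  offset:
    - [-10, 20, 0]
    - [-12, 25, 0]
    - [-8, 18, 0]
    - [0, 3, 0]
    - [0, 0, 0]
  twist: [0, 0, 0, 0, 0]

```text
time: 45.02
ee_pos: [0.5958, 0.3891, 0.1822]
orientation: [-1.87, -2.416, 0.128]
ft_force: [0.1, -0.6, -0.2]
finger_gap: 0.0503
```

```bash
python3 - <<'E'
from h import *
go([.587,.403,.053],105)
s=snap('wrist','w19.png')
for o in packs(s,'o',.03,60): print(o)
E
```

```text
t 45.025 pos [0.5958 0.3891 0.1822] yaw 104.48 tilt [-0.117 -0.014 -0.993] shift [ 13.7  10.1 129.2] gap 0.0503 F [ 0.1 -0.6 -0.2]
twist -0.52 J7 1.1204407302562636
(array([297.9, 175.1]), np.int32(273), array([0.5505, 0.3948, 0.03  ]))
(array([297.5, 246.6]), np.int32(247), array([0.6228, 0.4136, 0.03  ]))
```

View pics/w19.png

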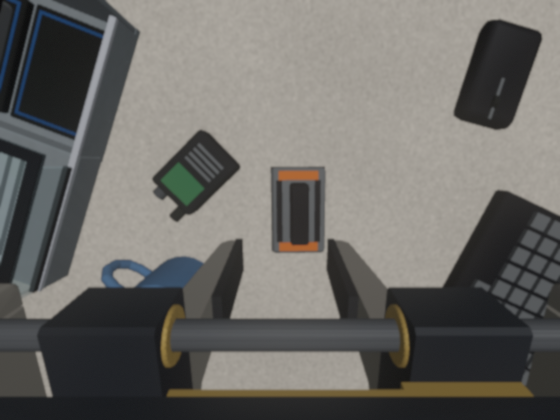

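Request:
servo_tool:
  claw: [116, 116, 116, 116, 116, 116, 116, 116]
  offset:
    - [8, 5, 0]
    - [7, 5, 0]
    - [0, 0, 15]
    - [0, 0, 30]
    - [0, 0, 30]
    - [0, 0, 20]
    - [0, 0, 10]
    - [0, 0, 0]
  twist: [0, 0, 0, 0, 0, 0, 0, 0]

```text
time: 46.08
ee_pos: [0.5858, 0.408, 0.0715]
orientation: [-1.863, -2.42, 0.129]
ft_force: [-0.5, -0.4, 0.2]
finger_gap: 0.05
```

```bash
python3 - <<'E'
from h import *
go([.5866,.4042,.053],104.6)
E
```

```text
t 46.075 pos [0.5858 0.408  0.0715] yaw 104.75 tilt [-0.119 -0.015 -0.993] shift [-4.2  2.  18.3] gap 0.05 F [-0.5 -0.4  0.2]
twist 0.15 J7 1.0872512348471066
```

Request:
servo_tool:
  claw: [116, 116, 116, 116]
  offset:
    - [-4, 2, 6]
    - [0, 0, 8]
    - [0, 0, 3]
    - [0, 0, 0]
  twist: [0, 0, 0, 0]

```text
time: 46.58
ee_pos: [0.5886, 0.4048, 0.0557]
orientation: [-1.865, -2.42, 0.123]
ft_force: [-0.4, 0.1, 0.5]
finger_gap: 0.05
```

```bash
python3 - <<'E'
from h import *
go([.5866,.4042,.053],104.6)
E
```

```text
t 46.575 pos [0.5886 0.4048 0.0557] yaw 104.71 tilt [-0.115 -0.013 -0.993] shift [-0.1 -1.8  2.9] gap 0.05 F [-0.4  0.1  0.5]
twist 0.11 J7 1.0903681406358352
```

Good; close.

Request:
servo_tool:
  claw: [116, 255, 255, 255, 255, 255]
  offset:
    - [0, -2, 2]
    - [0, 0, 0]
    - [0, 0, 0]
    - [0, 0, 0]
    - [0, 0, 0]
    - [0, 0, 0]
  twist: [0, 0, 0, 0, 0, 0]

```text
time: 47.32
ee_pos: [0.5867, 0.4042, 0.0547]
orientation: [-1.865, -2.421, 0.122]
ft_force: [-0.7, -1.0, 0.1]
finger_gap: 0.0177
```

```bash
python3 - <<'E'
from h import *
go([.5866,.4042,.053],104.6); print(ctrl.get_state()['orientation'].tolist())
E
```

```text
t 47.325 pos [0.5867 0.4042 0.0547] yaw 104.72 tilt [-0.114 -0.013 -0.993] shift [-0.   0.   1.7] gap 0.0177 F [-0.7 -1.   0.1]
twist 0.12 J7 1.0887226327596105
[-1.8654933433756982, -2.4211313894917086, 0.12182421154130689]
```

Request:
servo_tool:
  claw: [255, 255, 255, 255, 255, 255, 255, 255]
  offset:
    - [0, 0, -10]
    - [0, 0, -20]
    - [0, 0, -35]
    - [0, 0, -40]
    - [0, 0, -35]
    - [0, 0, -20]
    - [0, 0, -10]
    - [0, 0, 0]
  twist: [0, 0, 0, 0, 0, 0, 0, 0]

```text
time: 48.32
ee_pos: [0.6068, 0.4068, 0.2349]
orientation: [-1.865, -2.422, 0.117]
ft_force: [0.3, 0.4, -3.4]
finger_gap: 0.0176
```

```bash
python3 - <<'E'
from h import *
go([.515,.1438,.20],83.55)
E
```

```text
t 48.325 pos [0.6068 0.4068 0.2349] yaw 104.74 tilt [-0.112 -0.01  -0.994] shift [-231.6 -151.4   47.7] gap 0.0176 F [ 0.3  0.4 -3.4]
twist 21.19 J7 1.1189228223080352
```

Request:
servo_tool:
  claw: [255, 255, 255, 255, 255, 255, 255, 255, 255, 255, 255, 255]
  offset:
    - [-15, -10, -2]
    - [-28, -18, -2]
    - [-32, -21, -2]
    - [-32, -21, -2]
    - [-32, -21, -2]
    - [-32, -21, -2]
    - [-28, -18, -2]
    - [-18, -12, 0]
    - [0, 0, 0]
    - [0, 0, 0]
    - [0, 0, 0]
    - [0, 0, 0]
  twist: [0, 0, 0, 0, 0, 0, 0, 0, 10, 10, 0, 0]

```text
time: 49.82
ee_pos: [0.5179, 0.1522, 0.251]
orientation: [-2.263, -2.061, 0.165]
ft_force: [-0.9, 0.2, -2.5]
finger_gap: 0.0178
```

```bash
cat > a.py <<'E'
from h import *
pk([-1.8655,-2.4211,.1218],[.5867,.4042,.0547],[.5866,.4042,0],[.515,.1438,.018],83.55)
E
python3 a.py; python3 - <<'E'
from h import *
s=snap('wrist','w20.png');plates(s)
for o in packs(s,'o',.048,60): print(o)
E
```

```text
pack now [0.5168 0.1499 0.1963] normal [0.019 0.043 0.999]
t 49.825 pos [0.5179 0.1522 0.251 ] yaw 84.76 tilt [-0.13  -0.016 -0.991] shift [ -1.2  21.6 177.1] gap 0.0178 F [-0.9  0.2 -2.5]
twist 1.21 J7 1.0917130127376118
[123 163  55  79 744] [[174, 164], [177, 240], [127, 240], [123, 163]] [[0.4489, 0.0108], [0.5482, 0.0006], [0.5426, -0.0666], [0.4416, -0.0551]] mean [ 0.4953 -0.0276  0.018 ] sides [0.0663 0.0999 0.0674 0.1017]
[189 164  53  13 159] [[189, 165], [240, 165], [241, 176]] [[0.4519, 0.03], [0.4578, 0.0953], [0.4718, 0.095]] mean [0.4605 0.0734 0.018 ] sides [0.0681 0.0656 0.014 ]
(array([289.6,  13.9]), np.int32(186), array([0.3002, 0.1731, 0.048 ]))
(array([352.8,  27.2]), np.int32(204), array([0.3208, 0.2409, 0.048 ]))
(array([210.7, 176.9]), np.int32(204), array([0.469 , 0.0641, 0.048 ]))
(array([284.1, 192.6]), np.int32(917), array([0.4954, 0.1493, 0.048 ]))
(array([211.3, 238.2]), np.int32(206), array([0.5431, 0.0555, 0.048 ]))
(array([268.4, 310.2]), np.int32(63), array([0.6413, 0.116 , 0.048 ]))
(array([299.5, 310.9]), np.int32(74), array([0.6453, 0.155 , 0.048 ]))
```

View pics/w20.png

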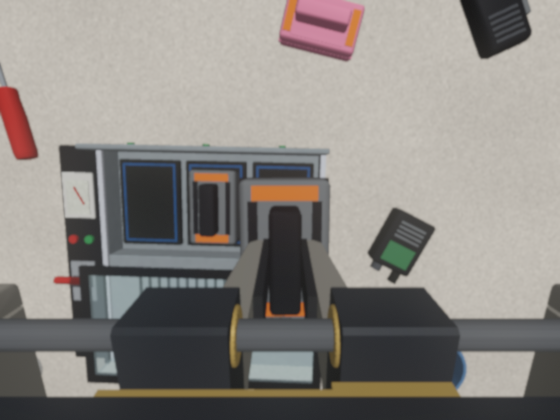

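Request:
servo_tool:
  claw: [255, 255, 255, 255, 255, 255, 255, 255, 255]
  offset:
    - [-1, 12, 0]
    - [0, 10, 0]
    - [0, 0, 15]
    - [0, 0, 30]
    - [0, 0, 35]
    - [0, 0, 30]
    - [0, 0, 15]
    - [0, 0, 0]
    - [0, 0, 0]
  twist: [1, 0, 0, 0, 0, 0, 0, 0, 0]

```text
time: 51.0
ee_pos: [0.5241, 0.1466, 0.1168]
orientation: [-2.279, -2.043, 0.167]
ft_force: [0.3, 0.5, -3.4]
finger_gap: 0.0179
```

```bash
python3 a.py
```

```text
pack now [0.5228 0.1442 0.0622] normal [0.021 0.045 0.999]
t 51.0 pos [0.5241 0.1466 0.1168] yaw 83.86 tilt [-0.132 -0.016 -0.991] shift [ 0.1 -2.  44.9] gap 0.0179 F [ 0.3  0.5 -3.4]
twist 0.31 J7 1.065676352922316
```

Request:
servo_tool:
  claw: [255, 255, 255, 255, 255, 255]
  offset:
    - [0, -2, 10]
    - [0, 0, 15]
    - [0, 0, 12]
    - [0, 0, 5]
    - [0, 0, 0]
    - [0, 0, 0]
  twist: [0, 0, 0, 0, 0, 0]

```text
time: 51.75
ee_pos: [0.5176, 0.1466, 0.0743]
orientation: [-2.28, -2.044, 0.162]
ft_force: [0.3, 0.4, -3.1]
finger_gap: 0.0181
```

```bash
python3 a.py
```

```text
pack now [0.5166 0.1442 0.0196] normal [0.018 0.044 0.999]
t 51.75 pos [0.5176 0.1466 0.0743] yaw 83.86 tilt [-0.129 -0.015 -0.992] shift [-0.6 -1.3  1.8] gap 0.0181 F [ 0.3  0.4 -3.1]
twist 0.31 J7 1.0526191616887757
```

Request:
servo_tool:
  claw: [255, 255, 185, 185, 160, 116, 116, 116, 116, 116, 116, 116]
  offset:
    - [-2, -2, 0]
    - [0, 0, 4]
    - [0, 0, 0]
    - [0, 0, 0]
    - [0, 0, 0]
    - [0, 0, 0]
    - [0, 0, -10]
    - [0, 0, -20]
    - [0, 0, -35]
    - [0, 0, -40]
    - [0, 0, -35]
    - [0, 0, 0]
  twist: [0, 0, 0, 0, 0, 0, 0, 0, 0, 0, 0, 0]

```text
time: 53.25
ee_pos: [0.5349, 0.1469, 0.2197]
orientation: [-2.282, -2.046, 0.157]
ft_force: [-0.3, -0.2, -0.2]
finger_gap: 0.0506
```

```bash
python3 - <<'E'
from h import *
print(ctrl.get_state()['joints'].round(3))
go([.597,.0497,.2],-6.5)
s=snap('wrist','w21.png');plates(s)
for o in packs(s,'o',.048,60): print(o)
E
```

```text
[-0.159  0.402 -0.199  1.752  0.054  1.117  1.088]
t 53.25 pos [0.5349 0.1469 0.2197] yaw 83.86 tilt [-0.124 -0.014 -0.992] shift [-89.4  74.3  13.2] gap 0.0506 F [-0.3 -0.2 -0.2]
twist -89.64 J7 1.0877762033471357
[109 149  62  87 900] [[164, 149], [169, 235], [115, 234], [109, 149]] [[0.4479, 0.0097], [0.5505, -0.0011], [0.5426, -0.0676], [0.4408, -0.0554]] mean [ 0.4954 -0.0286  0.018 ] sides [0.0655 0.1032 0.0669 0.1025]
[181 149  60  87 460] [[183, 149], [239, 151], [240, 235]] [[0.4503, 0.0321], [0.4596, 0.0972], [0.5591, 0.0855]] mean [0.4897 0.0716 0.018 ] sides [0.1213 0.0658 0.1002]
[255 150  59  87 613] [[313, 151], [311, 236], [257, 236], [255, 150]] [[0.4688, 0.1827], [0.5689, 0.1709], [0.5624, 0.106], [0.4605, 0.1159]] mean [0.5152 0.1439 0.018 ] sides [0.0673 0.1008 0.0653 0.1024]
(array([356.4,   6.1]), np.int32(90), array([0.334 , 0.2364, 0.048 ]))
(array([204.8, 162. ]), np.int32(248), array([0.4689, 0.064 , 0.048 ]))
(array([283.2, 161.1]), np.int32(254), array([0.4769, 0.1481, 0.048 ]))
(array([206.9, 229.8]), np.int32(254), array([0.5431, 0.0555, 0.048 ]))
(array([283.3, 229.7]), np.int32(250), array([0.5515, 0.1402, 0.048 ]))
```

View pics/w21.png

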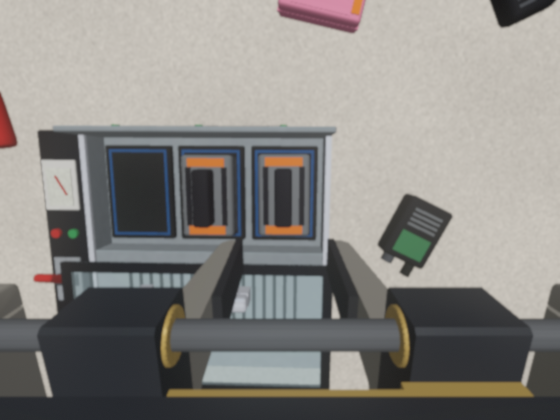

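Both flats sit centred (A mid (283,195), B mid (206,196)). Now close the cover.

Request:
servo_tool:
  claw: [116, 116, 116, 116, 116, 116, 116, 116, 116, 116]
  offset:
    - [0, 0, -15]
    - [0, 0, 0]
    - [0, 0, 0]
    - [0, 0, 0]
    - [0, 0, 0]
    - [0, 0, 0]
    - [0, 0, 0]
    - [0, 0, 0]
    - [0, 0, 0]
    - [0, 0, 0]
  twist: [10, 10, 10, 10, 10, 10, 10, 10, 9, 0]

```text
time: 54.55
ee_pos: [0.5264, 0.1441, 0.2205]
orientation: [3.091, -0.218, -0.233]
ft_force: [0.3, -0.9, 0.1]
finger_gap: 0.05
```

```bash
python3 - <<'E'
from h import *
print(ctrl.get_state()['joints'].round(3))
go([.597,.0497,.11],-6.5)
s=snap('wrist','w22.png')
E
```

```text
[-0.396  0.388  0.104  1.77  -0.067  1.14  -0.405]
t 54.55 pos [0.5264 0.1441 0.2205] yaw -8.26 tilt [-0.152 -0.023 -0.988] shift [ 98.8  78.9 100.7] gap 0.05 F [ 0.3 -0.9  0.1]
twist -1.76 J7 -0.4047849283390343
```

View pics/w22.png

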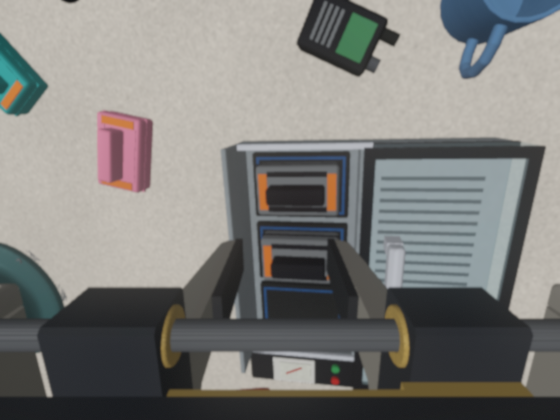

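```bash
python3 - <<'E'
from h import *
go([.600,.0493,.118],-6.5)
E
```

```text
t 54.6 pos [0.5263 0.1441 0.2204] yaw -8.2 tilt [-0.152 -0.023 -0.988] shift [100.6  79.3  92.3] gap 0.0503 F [-0.3  0.1 -0.1]
twist -1.7 J7 -0.40379813551583527
```

Request:
servo_tool:
  claw: [116, 116, 116, 116, 116, 116]
  offset:
    - [20, 15, -3]
    - [30, 25, -4]
    - [30, 25, -4]
    - [15, 13, 0]
    - [0, 0, 0]
    - [0, 0, 0]
  twist: [0, 0, 0, 0, 0, 0]

```text
time: 55.35
ee_pos: [0.6098, 0.0547, 0.2173]
orientation: [3.094, -0.189, -0.245]
ft_force: [-0.1, -0.7, 0.3]
finger_gap: 0.0503
```

```bash
python3 - <<'E'
from h import *
go([.600,.0493,.118],-6.5)
s=snap('wrist','w23.png')
E
```

```text
t 55.35 pos [0.6098 0.0547 0.2173] yaw -7.17 tilt [-0.159 -0.023 -0.987] shift [ 6.4  2.3 99.7] gap 0.0503 F [-0.1 -0.7  0.3]
twist -0.67 J7 -0.2060194451243825
```

View pics/w23.png

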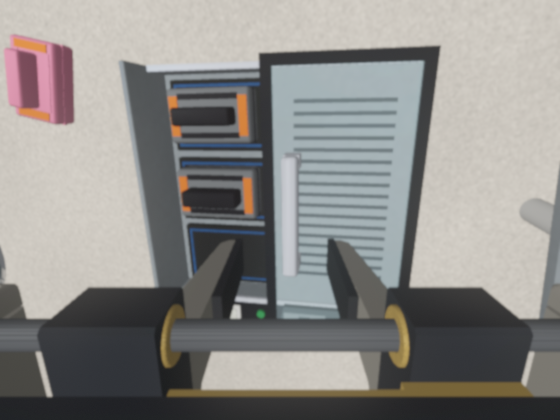

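Request:
servo_tool:
  claw: [116, 116, 116, 116, 116, 116, 116]
  offset:
    - [6, 2, 10]
    - [0, 0, 25]
    - [0, 0, 30]
    - [0, 0, 22]
    - [0, 0, 8]
    - [0, 0, 0]
    - [0, 0, 0]
  twist: [0, 0, 0, 0, 0, 0, 0]

```text
time: 56.28
ee_pos: [0.5993, 0.0548, 0.1195]
orientation: [3.097, -0.175, -0.243]
ft_force: [-0.1, -0.2, 0.4]
finger_gap: 0.05
```

```bash
python3 - <<'E'
from h import *
go([.600,.0493,.118],-6.5)
s=snap('wrist','w24.png')
E
```

```text
t 56.275 pos [0.5993 0.0548 0.1195] yaw -6.66 tilt [-0.157 -0.021 -0.987] shift [1.5 5.4 1.5] gap 0.05 F [-0.1 -0.2  0.4]
twist -0.16 J7 -0.18898406146165955
```

View pics/w24.png

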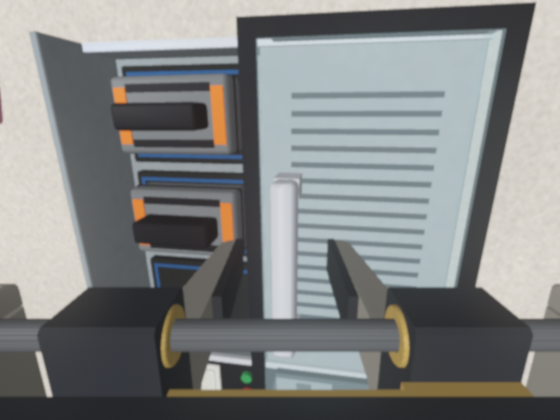

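Request:
servo_tool:
  claw: [116, 116, 116, 116, 116, 116, 116, 116]
  offset:
    - [-6, 0, 1]
    - [-12, 0, 2]
    - [-14, 0, 2.2]
    - [-14, 0, 2.2]
    - [-14, 0, 2.2]
    - [-14, 0, 2.2]
    - [-14, 0, 2.2]
    - [-8, 0, 1.2]
  twist: [0, 0, 0, 0, 0, 0, 0, 0]

```text
time: 57.32
ee_pos: [0.4977, 0.0663, 0.1207]
orientation: [3.099, -0.175, -0.234]
ft_force: [1.6, -0.8, -1.4]
finger_gap: 0.0502
```

```bash
python3 - <<'E'
from h import *
go([.45,.066,.118],-6.5)
s=snap('wrist','w25.png')
E
```

```text
t 57.325 pos [0.4977 0.0663 0.1207] yaw -6.63 tilt [-0.151 -0.021 -0.988] shift [-46.4   5.5   9.9] gap 0.0502 F [ 1.6 -0.8 -1.4]
twist -0.13 J7 -0.2408662177307015
```

View pics/w25.png

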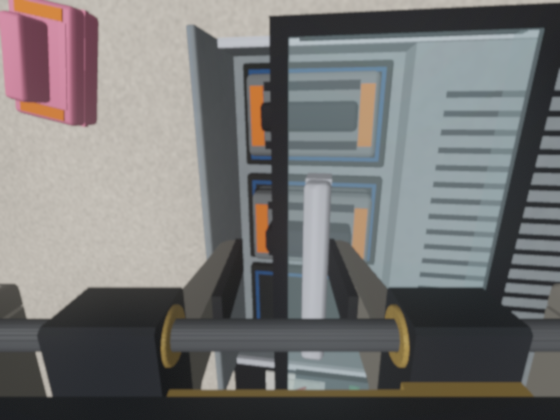

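Request:
servo_tool:
  claw: [116, 116, 116, 116, 116, 116, 116, 116]
  offset:
    - [-8, 0, 2]
    - [-12, 0, 2.5]
    - [-12, 0, 2.5]
    - [-10, 0, 2]
    - [-6, 0, 1]
    - [-5, 0, 1]
    - [-4, 0, 1]
    - [-4, 0, 0]
  twist: [0, 0, 0, 0, 0, 0, 0, 0]

```text
time: 58.38
ee_pos: [0.4467, 0.072, 0.1185]
orientation: [3.104, -0.178, -0.181]
ft_force: [11.4, -1.6, -11.1]
finger_gap: 0.05
```

```bash
python3 - <<'E'
from h import *
go([.445,.066,.118],-6.5)
E
```

```text
t 58.375 pos [0.4467 0.072  0.1185] yaw -6.68 tilt [-0.117 -0.02  -0.993] shift [-0.9  6.1  0.8] gap 0.05 F [ 11.4  -1.6 -11.1]
twist -0.18 J7 -0.28535591760755924
```

Request:
servo_tool:
  claw: [116, 116, 116, 116, 116, 116, 116, 116]
  offset:
    - [8, 0, -1]
    - [4, 0, -2]
    - [0, 0, 0]
    - [0, 0, -10]
    - [0, 0, -30]
    - [0, 0, -40]
    - [0, 0, -40]
    - [0, 0, 0]
  twist: [0, 0, 0, 0, 0, 0, 0, 0]

```text
time: 59.38
ee_pos: [0.4706, 0.0733, 0.244]
orientation: [3.103, -0.177, -0.193]
ft_force: [-0.4, -0.5, -0.7]
finger_gap: 0.0499
```

```bash
python3 - <<'E'
from h import *
go([.445,.066,.118],-6.5)
s=snap('wrist','w26.png')
snap('top','t26.png')
E
```

```text
t 59.375 pos [0.4706 0.0733 0.244 ] yaw -6.66 tilt [-0.125 -0.021 -0.992] shift [ -9.    5.7 128.4] gap 0.0499 F [-0.4 -0.5 -0.7]
twist -0.16 J7 -0.2992717330242959
```

View pics/w26.png

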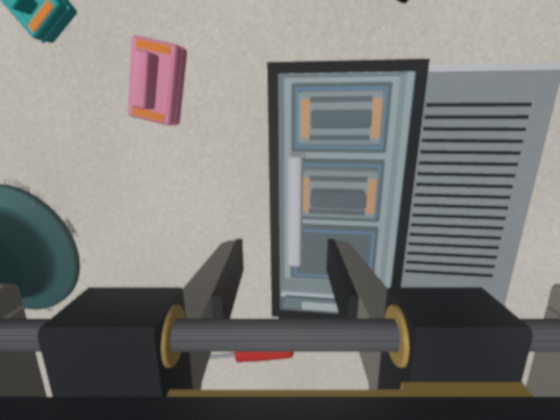

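View pics/t26.png

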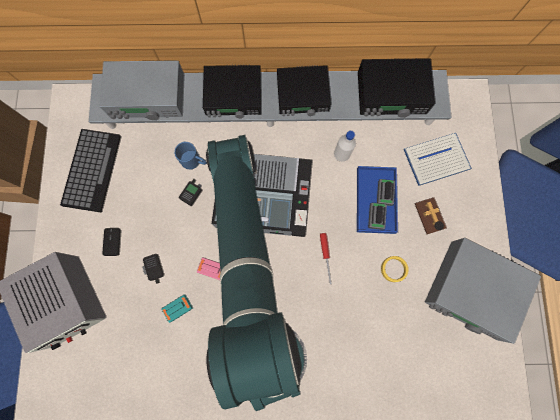

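```bash
python3 - <<'E'
from h import *
im=cv2.imread('pics/t26.png'); cv2.imwrite('pics/c26.png',cv2.resize(im[155:245,340:420],None,fx=6,fy=6,interpolation=cv2.INTER_CUBIC))
s=snap('wrist')
hl,hr=ray(s,296,154,.117),ray(s,295,266,.117); print(hl,hr,(hl+hr)/2)
O=np.array([.5052,.058]); c,sn=np.cos(-.112),np.sin(-.112)
d=((hl+hr)/2)[:2]-O; print('handle in charger', d@[c,sn], d@[-sn,c])
for x,y in [(.1,-.165)]: print('axle',O+x*np.array([c,sn])+y*np.array([-sn,c]))
E
```

```text
[0.46839479 0.11938226 0.117     ] [0.45588562 0.00967836 0.117     ] [0.46214021 0.06453031 0.117     ]
handle in charger -0.04351986936499642 0.001676771628489695
axle [ 0.58613207 -0.1171428 ]
```

View pics/c26.png

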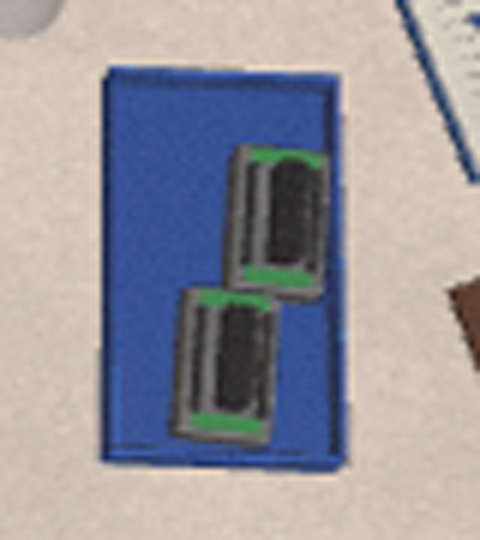

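```bash
cat >> h.py <<'E'
O=np.array([.5052,.058]); cX=np.array([np.cos(.112),-np.sin(.112)]); cY=np.array([np.sin(.112),np.cos(.112)])
def C(x,y,z): p=O+x*cX+y*cY; return [p[0],p[1],z]
E
python3 - <<'E'
from h import *
print(C(.04,-.165,.22)); go(C(.04,-.165,.22),-6.5); 
s=snap('top')
for o in packs(s,'g',.035,8):
    if 350<o[0][0]<400 and o[0][1]>150: print(o)
E
```

```text
[np.float64(0.5265079934386324), np.float64(-0.11043684102837836), 0.22]
t 59.525 pos [0.468  0.0727 0.2403] yaw -6.68 tilt [-0.132 -0.023 -0.991] shift [ 81.3 174.6  16.5] gap 0.0497 F [-0.5  0.1 -0. ]
twist -0.18 J7 -0.2991616898839886
(array([387. , 180.7]), np.int32(21), array([ 0.6066, -0.4224,  0.035 ]))
(array([386.2, 200.7]), np.int32(27), array([ 0.5324, -0.4143,  0.035 ]))
(array([379. , 204.6]), np.int32(24), array([ 0.5187, -0.3877,  0.035 ]))
(array([376.9, 225. ]), np.int32(26), array([ 0.4451, -0.3757,  0.035 ]))
```

Request:
servo_tool:
  claw: [255, 255, 255, 255, 255, 255, 255, 255]
  offset:
    - [8, 17, 0]
    - [15, 32, -2]
    - [18, 38, -2]
    - [18, 38, -2]
    - [14, 30, 0]
    - [8, 18, 0]
    - [0, 0, 0]
    - [0, 0, 0]
  twist: [0, 0, 0, 0, 0, 0, 0, 0]

```text
time: 60.58
ee_pos: [0.5266, -0.1227, 0.2345]
orientation: [3.092, -0.184, -0.228]
ft_force: [-0.7, 0.1, 0.0]
finger_gap: 0.0007
```

```bash
python3 - <<'E'
from h import *
go(C(.04,-.165,.088),-6.5); 
s=snap('wrist','w27.png');s=snap('side','s27.png')
im=cv2.imread('pics/s27.png'); cv2.imwrite('pics/c27.png',cv2.resize(im[130:330,220:440],None,fx=3,fy=3,interpolation=cv2.INTER_CUBIC))
E
```

```text
t 60.575 pos [ 0.5266 -0.1227  0.2345] yaw -6.99 tilt [-0.149 -0.027 -0.989] shift [ 19.5 -18.6 144.6] gap 0.0007 F [-0.7  0.1  0. ]
twist -0.49 J7 0.08208962528867196
```

View pics/w27.png

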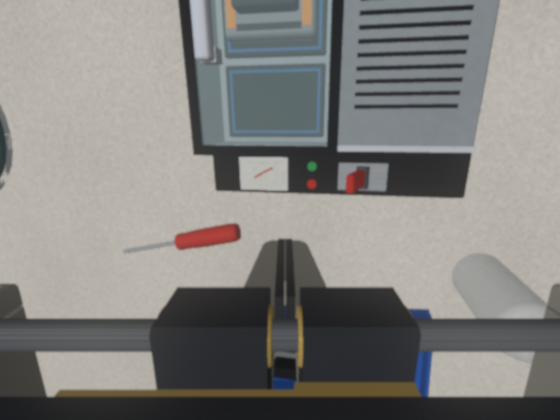

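View pics/c27.png

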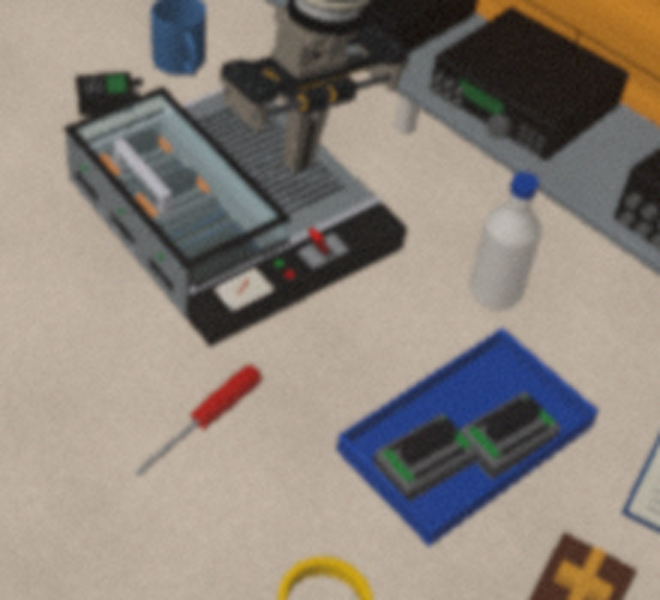

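```bash
python3 - <<'E'
from h import *
s=snap('wrist')
hsv=cv2.cvtColor(s['color'],cv2.COLOR_RGB2HSV)
m=cv2.inRange(hsv,np.array((0,150,90)),np.array((6,255,255)))|cv2.inRange(hsv,np.array((174,150,90)),np.array((180,255,255)))
n,l,st,c=cv2.connectedComponentsWithStats(m)
for i in range(1,n):
    if st[i,4]>15 and c[i][1]<220: print(st[i],c[i].round(1),ray(s,*c[i],.07).round(4))
w=ray(s,351,183,.079);d=w[:2]-O;print('tip',w,d@cX,d@cY)
print('expected tip',C(.1-.0174,-.165,.079), proj(s,C(.1-.0174,-.165,.079)))
for k in (.086,.088): go(C(.03,-.165,k),-6.5)
E
```

```text
[346 171  17  22 256] [354.  181.3] [ 0.5756 -0.1149  0.07  ]
[307 180   9   9  67] [311.  183.9] [ 0.5319 -0.1138  0.07  ]
tip [ 0.57211576 -0.11424977  0.079     ] 0.08574816870260249 -0.16369163907837783
expected tip [np.float64(0.5688410854215604), np.float64(-0.1151980722940231), 0.079] [347.68836273 184.20919251]
t 60.725 pos [ 0.527  -0.122   0.2351] yaw -6.91 tilt [-0.147 -0.027 -0.989] shift [  9.6 -18.  148.6] gap 0.0005 F [0.2 0.4 1. ]
twist -0.41 J7 0.08208135011820279
t 60.725 pos [ 0.527  -0.122   0.2351] yaw -6.91 tilt [-0.147 -0.027 -0.989] shift [  9.3 -17.9 146.6] gap 0.0005 F [0.2 0.4 1. ]
twist -0.41 J7 0.08208135011820279
```

Request:
servo_tool:
  claw: [255, 255, 255, 255, 255, 255, 255, 255]
  offset:
    - [4, -9, 0]
    - [5, -9, 0]
    - [0, 0, 20]
    - [0, 0, 35]
    - [0, 0, 40]
    - [0, 0, 30]
    - [0, 0, 14]
    - [0, 0, 0]
  twist: [0, 0, 0, 0, 0, 0, 0, 0]

```text
time: 61.72
ee_pos: [0.5227, -0.0993, 0.0929]
orientation: [3.096, -0.164, -0.217]
ft_force: [-0.1, -0.4, 1.7]
finger_gap: 0.0006
```

```bash
python3 - <<'E'
from h import *
go(C(.095,-.165,.086),-6.5)
s=snap('wrist','w28.png')
E
```

```text
t 61.725 pos [ 0.5227 -0.0993  0.0929] yaw -6.23 tilt [-0.141 -0.026 -0.99 ] shift [60.4 10.9 -1. ] gap 0.0006 F [-0.1 -0.4  1.7]
twist 0.27 J7 0.0803878365932238
```

View pics/w28.png

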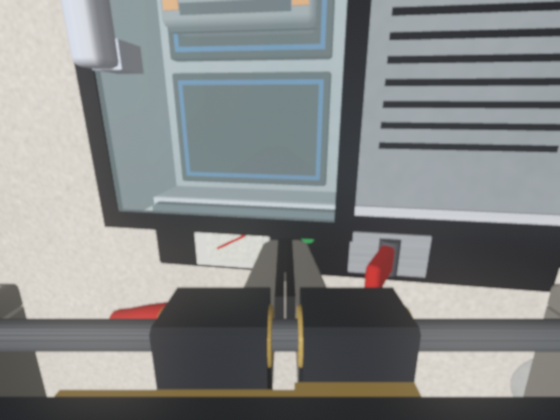

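Request:
servo_tool:
  claw: [255, 255, 255, 255]
  offset:
    - [0, 11, 3]
    - [0, 0, 3]
    - [0, 0, 0]
    - [0, 0, 0]
  twist: [0, 0, 0, 0]

```text
time: 62.28
ee_pos: [0.5236, -0.1118, 0.0906]
orientation: [3.097, -0.165, -0.206]
ft_force: [0.1, 1.0, -0.4]
finger_gap: -0.0001
```

```bash
python3 - <<'E'
from h import *
go(C(.095,-.165,.086),-6.5)
E
```

```text
t 62.275 pos [ 0.5236 -0.1118  0.0906] yaw -6.26 tilt [-0.134 -0.026 -0.991] shift [57.8 -1.4 -3. ] gap -0.0001 F [ 0.1  1.  -0.4]
twist 0.24 J7 0.10169291522155671
```

Request:
servo_tool:
  claw: [255, 255, 255, 255, 255, 255, 255]
  offset:
    - [6, 0, 0]
    - [8, 0, -0.5]
    - [8, 0, -0.5]
    - [8, 0, -1]
    - [8, 0, -1]
    - [8, 0, -1]
    - [6, 0, -1]
  twist: [0, 0, 0, 0, 0, 0, 0]

```text
time: 63.15
ee_pos: [0.5778, -0.1172, 0.0886]
orientation: [3.097, -0.165, -0.212]
ft_force: [-2.2, -0.3, -0.3]
finger_gap: 0.0004
```

```bash
python3 - <<'E'
from h import *
go(C(.105,-.165,.086),-6.5)
s=snap('wrist','w29.png')
E
```

```text
t 63.15 pos [ 0.5778 -0.1172  0.0886] yaw -6.24 tilt [-0.137 -0.026 -0.99 ] shift [13.5 -1.   0.7] gap 0.0004 F [-2.2 -0.3 -0.3]
twist 0.26 J7 0.105241139779334
```

View pics/w29.png

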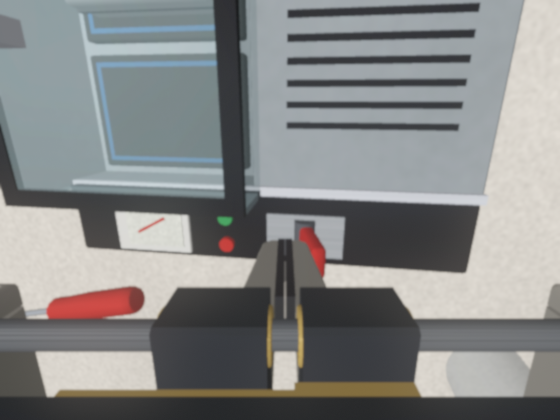

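Paddle is being pushed over (red at (312,250)). Continue to its stop.

Request:
servo_tool:
  claw: [255, 255, 255, 255, 255]
  offset:
    - [5, 0, -0.5]
    - [5, 0, -0.5]
    - [5, 0, -0.5]
    - [4, 0, -0.5]
    - [3, 0, -0.5]
  twist: [0, 0, 0, 0, 0]

```text
time: 63.82
ee_pos: [0.584, -0.1179, 0.0882]
orientation: [3.097, -0.167, -0.276]
ft_force: [-8.0, 1.6, 6.0]
finger_gap: 0.0001
```

```bash
python3 - <<'E'
from h import *
go(C(.105,-.165,.086),-6.5)
s=snap('wrist','w30.png')
E
```

```text
t 63.825 pos [ 0.584  -0.1179  0.0882] yaw -6.36 tilt [-0.178 -0.018 -0.984] shift [ 7.3 -1.   0.9] gap 0.0001 F [-8.   1.6  6. ]
twist 0.14 J7 0.10622955701257208
```

View pics/w30.png

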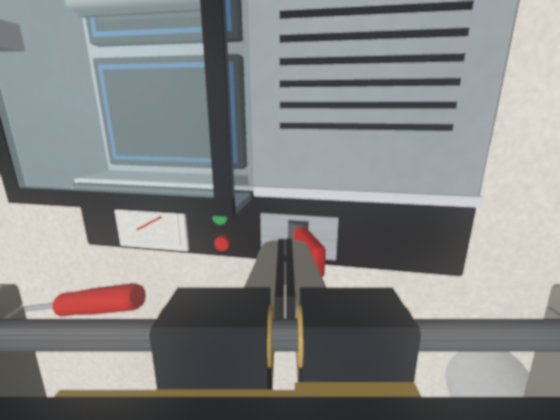

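Request:
servo_tool:
  claw: [255, 255, 255, 255, 255, 255, 255, 255, 255, 255]
  offset:
    - [-12, 0, 0]
    - [-12, 0, 0]
    - [-8, 0, 0]
    - [0, 0, -20]
    - [0, 0, -35]
    - [0, 0, -40]
    - [0, 0, -40]
    - [-40, 0, -20]
    - [-30, 0, 0]
    - [0, 0, 0]
  twist: [0, 0, 0, 0, 0, 0, 0, 0, 0, 0]

```text
time: 65.12
ee_pos: [0.5099, -0.1032, 0.2652]
orientation: [3.098, -0.166, -0.258]
ft_force: [0.3, -0.1, -1.2]
finger_gap: 0.0003
```

```bash
python3 - <<'E'
from h import *
go(C(.03,-.165,.086),-6.5)
s=snap('wrist','w31.png')
s=snap('side','s31.png');snap('top','t31.png')
im=cv2.imread('pics/s31.png'); cv2.imwrite('pics/c31.png',cv2.resize(im[130:330,220:440],None,fx=3,fy=3,interpolation=cv2.INTER_CUBIC))
E
```

```text
t 65.125 pos [ 0.5099 -0.1032  0.2652] yaw -6.31 tilt [-0.167 -0.019 -0.986] shift [ 36.5  -1.2 175.7] gap 0.0003 F [ 0.3 -0.1 -1.2]
twist 0.19 J7 0.05831508329221699
```

View pics/w31.png

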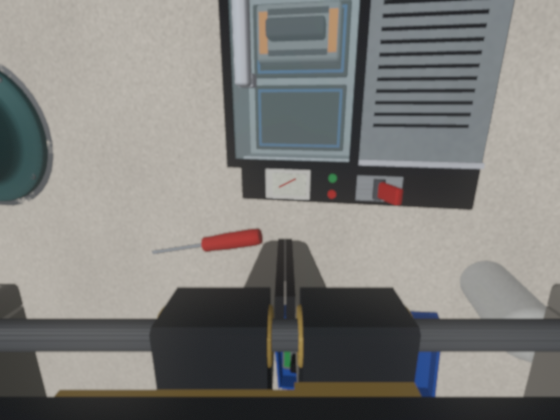

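View pics/c31.png

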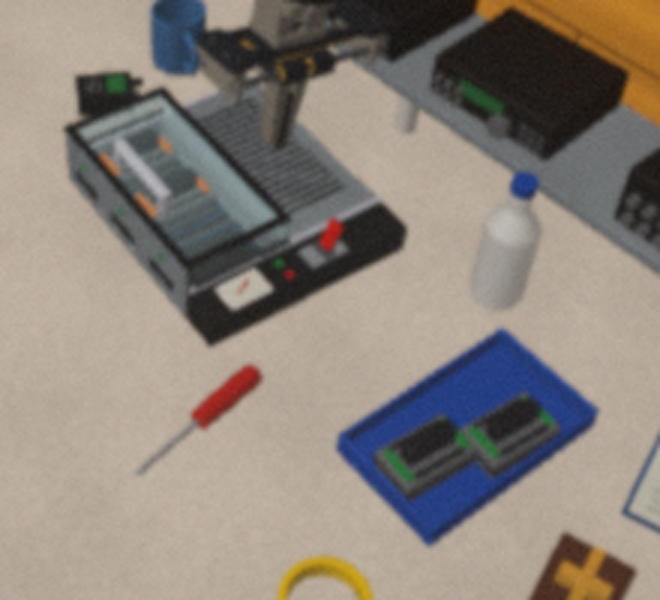

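View pics/t31.png

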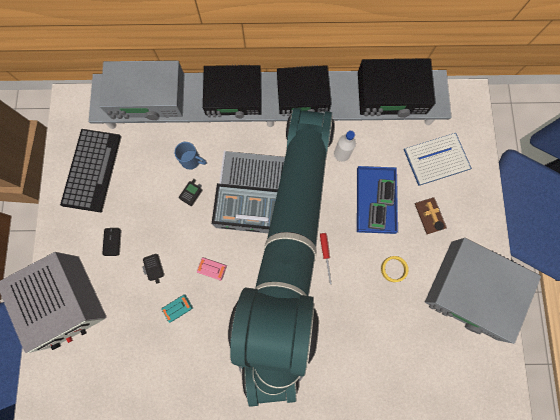

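```bash
python3 - <<'E'
from h import *
s=snap('wrist')
print('exp tip',proj(s,C(.1174,-.165,.079)),'mid(0.45)',proj(s,C(.1,-.165,.083)))
print('handle exp',proj(s,C(-.042,-.055,.117)))
for o in packs(s,'o',.048,30): print(o)
im=s['color'][150:220,330:430,::-1]; cv2.imwrite('pics/c32.png',cv2.resize(im,None,fx=7,fy=7,interpolation=cv2.INTER_CUBIC))
E
```

```text
exp tip [398.78884968 197.32445884] mid(0.45) [382.43365381 197.55409425]
handle exp [240.19327234  85.54120308]
```

View pics/c32.png

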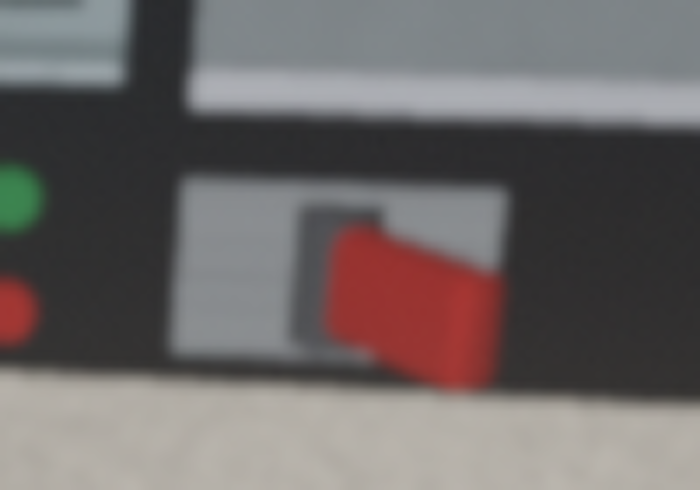

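```bash
python3 -c "
from rig import ctrl; print(ctrl.sign_off())"
```

```text
the job is handed in; nothing more can be done
None
```

The job is done and handed in at about 65 s of the 210 s allowed. sign_off gave no verdict.

**What I did, in order**
- Slid the cover back to its stop.
- Laid the two charged packs in the blue tray.
- Set the two flat packs on plates 2 and 1.
- Slid the cover shut until it met its stop.
- Pushed the red switch over to its stop.

**Last checks**
- **Flat packs:** before closing the cover they measured about 2 mm (plate 2) and 1 mm (plate 1) off centre, within about 0.5° of square. After closing, I only saw them in the pictures, where they looked the same.
- **Cover:** the handle read x −43.5 mm against the −42 mm expected when shut, within measuring error.
- **Switch:** the paddle tip was seen at about (397,197) px, against (399,197) px predicted for fully on.
- **Charged packs:** both lie flat in the tray.
- **Other objects:** everything else looked unmoved in the last top view.

**What disagreed**
- One charged pack was knocked about 4 cm aside in the tray while the arm was elsewhere. It ended close to the tray's side wall but still flat inside, so I left it.
- The tool built up a tilt of up to about 10° during the run, which the moves could not correct. The flat packs were released at about 3° and settled flat.

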